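# Make up two ring-mould sets from the baking pan

### The job

Make up two sets of ring moulds from the stock standing on the black pan. In the long tray, starting at the grip tab: the small round one, then the oblong one, then the large square one; in the short tray: the hexagonal one next to the tab and the large round one in the other bay. Stand each mould upright, flat on the floor of its bay, and leave the small square one standing where it is.

Things in the scene. Friction and masses are not known exactly. Their poses are not given: they have to be found in the camera images.
- small_round: Small round bright metal open-ended ring mould, 45 mm tall, wall 2.5 mm, open through the middle; stands upright at the start on a fixed black baking pan (floor 3 mm thick, rim 15 mm above the bench). Origin: centre of its underside; z up. Outside diameter 36 mm.
- large_round: Large round bright metal open-ended ring mould, 45 mm tall, wall 2.5 mm, open through the middle; stands upright at the start on a fixed black baking pan (floor 3 mm thick, rim 15 mm above the bench). Origin: centre of its underside; z up. Outside diameter 56 mm.
- large_square: Large square bright metal open-ended ring mould, 45 mm tall, wall 2.5 mm, open through the middle; stands upright at the start on a fixed black baking pan (floor 3 mm thick, rim 15 mm above the bench). Origin: centre of its underside; z up. 48 x 48 mm outside, sides along its x and y.
- small_square: Small square bright metal open-ended ring mould, 45 mm tall, wall 2.5 mm, open through the middle; stands upright at the start on a fixed black baking pan (floor 3 mm thick, rim 15 mm above the bench). Origin: centre of its underside; z up. 34 x 34 mm outside, sides along its x and y. The one that is not wanted.
- hexagon: Hexagonal bright metal open-ended ring mould, 45 mm tall, wall 2.5 mm, open through the middle; stands upright at the start on a fixed black baking pan (floor 3 mm thick, rim 15 mm above the bench). Origin: centre of its underside; z up. 48 mm across flats, 55 mm across corners; one pair of flats faces +y and -y, corners on +x and -x.
- oblong: Oblong bright metal open-ended ring mould, 45 mm tall, wall 2.5 mm, open through the middle; stands upright at the start on a fixed black baking pan (floor 3 mm thick, rim 15 mm above the bench). Origin: centre of its underside; z up. 60 mm along its x, 32 mm along its y outside.
- long_tray: Long aluminium kit tray, 240 x 82 mm outside, three bays in a row. Bays 76 x 76 mm inside, floor 3 mm and wall tops 12 mm above the origin, walls 3 mm. Fixed, on a wooden board 15 mm thick. Origin: centre of underside; x from tab end to far end, z up. Dark grip tab, 40 mm wide, sticks 22 mm out of the -x end (towards the robot). Bay centres at x = -79 (next to the tab), 0 (middle) and +79 mm (far), y = 0.
- short_tray: Short aluminium kit tray, 161 x 82 mm outside, two bays in a row. Bays 76 x 76 mm inside, floor 3 mm and wall tops 12 mm above the origin, walls 3 mm. Fixed, on a wooden board 15 mm thick. Origin: centre of underside; x from tab end to far end, z up. Dark grip tab, 40 mm wide, sticks 22 mm out of the -x end (towards the robot). Bay centres at x = -39.5 (next to the tab) and +39.5 mm (far), y = 0.
Not all that is in view belongs to the job. Leave any red look-alike of the oblong alone.

How it is judged:
By the outcome, as a careful person would: the job done as asked, in the order asked, and still so for the second after the job is handed in, with the robot touching nothing.
It also fails if it takes over 120 s, if anything falls off the work surface, if the arm or the gripper's body presses on something with over 40 N, if the wrist force passes 120 N, or if a joint passes its speed limit or range.

### The arm

A 7-joint arm with a two-finger parallel gripper is mounted at the origin on the work surface. World frame = base frame: x ahead of the robot, y to its left, z up, the work surface at z = 0. Lengths are in m, angles in rad, forces in N, time in s.
With the tool pointing down it reaches from about 0.4 to 0.875 m from the base axis. Payload 19.3 kg.
Tool frame: the origin (TCP) lies at the very end of the fingers, on their centre line; the grasp point (between the pads) lies bot.grasp_offset behind it (bot.grasp_offset is the distance from the TCP to the grasp point, in m); z points along the fingers, y is the direction in which the jaws open and shut (so a half turn about z gives the same grasp; the last joint's range is limited). The gripper opens to 85 mm and grips with 20 to 120 N. Pads are 22 mm wide; open, the fingers measure 114 mm over their backs; the gripper's body (76 mm by 85 mm) begins 54 mm behind the grasp point. The pads swing forward as they close: fully open they stand 13 mm farther back than shut.
Start: joints at [-1.203, 0.521, -0.036, 1.599, 0.021, 1.021, -0.113], TCP at [0.265, 0.566, 0.231] pointing down, gripper open.
Joint ranges: [-2.91, 2.91], [-0.3, 2.13], [-1.5, 1.42], [0.17, 2.43], [-1.26, 4.41], [0.16, 1.93], [-2.52, 2.52]. Speed limits (rad/s): [1.89, 1.89, 2.39, 2.39, 3.01, 3.01, 3.01].

### API

Orientations are given as [roll, pitch, yaw] about the fixed x, y, z axes, in that order (R = Rz(yaw) Ry(pitch) Rx(roll)).
In Python, from workcell import bot gives the robot as it stands. The module is installed in compiled form; this text tells all that it offers.
- The arm moves only by the shell command python3 -m handwheel 'ROWS' [OPENING] [FORCE]. ROWS is JSON, a list of rows, each a list of 6 numbers: the shift along the tool's x, y, z as a fraction of full scale, then the turn, a rotation vector about the tool's x, y, z as a fraction of full scale. In form: [[x, y, z, rx, ry, rz], ...]. A call has 1 to 8 rows; each row shifts and turns the commanded pose from where the row before left it, along the tool's axes as they then stand; what a row does not reach is not made up. Full scale, the value 1, is 0.025 m for a shift and 360 degrees for a turn. A row lasts 1/8 s, in which the tool goes at most 62.5 mm and 10.7 degrees, less where a joint would pass 70% of its speed; a pose out of reach is approached as far as the arm can. A call with a number of a shift or a turn outside -1 to 1 is refused whole. A call with a gripper value outside its range is refused whole. OPENING is the closure, from -1 (fully open) to 1 (shut), set as the call begins (- or left out, the last holds). The fingers move at their own pace and stop on an object; FORCE is the grip in N (left out, the last holds). Time passes only in rows, so rows that do not move let the fingers close. It gives the time, the measured TCP pose, the force and the opening at its end, in the units of the state.
- bot.observe(): the state, without advancing time (a new reading comes with each control period).
- bot.grab_frame(name): name is "side" or "top"; returns a dict with "pixels" (384x512x3 uint8, blue, green, red), "vertical_fov" (degrees; the focal length in pixels is half the picture's height over the tangent of half this angle, whatever the lens; pixels are square), "cx", "cy" (the principal point, pixels), "R" (3x3) and "t" (3): a world point X has camera coordinates R X + t. Camera axes: x right, y down, z forward; pixel columns grow to the right and rows downward; lengths in m; the calibration is good to about 2 mm. A picture is of the moment at which its call begins. There is no depth.
- bot.job_done(): hands the job in, once; it reports no verdict.
Trained networks look in a picture, given as the dict that the camera call returned (one of the last four; its "shot" number tells which), for a name from the list of things; names that differ only in an ending like _2 or _b are one class to them, and where a whole thing is asked for, a point or a joint stands for the part that bears it (a point fixed in the world has none). Each returns a list of dicts, best first, with "score" (0 to 1); they miss things now and then, are a little off and sometimes report something else, mostly with a low value. They report only what shows in the picture. A call takes as long as a camera call. They do not tell look-alikes from the thing itself.
- bot.trace(picture, thing): "region" (384x512 bool, what is visible of it) and "point" ([column, row] in pixels, amid what is visible of it).
The state is a dict: "clock": time; "qpos": joint angles; "qd": joint speeds; "joint_efforts": joint torques, N m; "position": TCP position; "tool_rot": TCP orientation; "force": force on the tool from outside, world axes, zero at the start; "moment": the same for the moment, N m; "grip_width": finger opening in m.
Only numpy, scipy, OpenCV 4.12 (cv2) and the standard library are available. Lean on these libraries where they do the work, as an engineer would, in place of code of your own. Each camera call takes 0.05 s, during which the arm holds its last target.

## Working session

There is one attempt and no reset: what is moved stays moved. The work goes in short steps, Python scripts to look and compute and a shell command to move; the robot and the scene stay as the last step left them, time stands still between calls to the robot, and variables do not carry over. Pictures are saved under pics/ and viewed, and the job is handed in when it is done.

```bash
ls; mkdir -p pics; python3 - <<'E'
from workcell import bot
import cv2,numpy as np,pickle
print(bot.observe(), bot.grasp_offset)
fs={}
for n in ("side","top"):
    f=bot.grab_frame(n); fs[n]=f
    cv2.imwrite(f"pics/{n}0.png",f["pixels"])
    print(n,{k:v for k,v in f.items() if k!="pixels"})
pickle.dump(fs,open("f0.pkl","wb"))
E
```

```text
pics
{'clock': 0.0, 'qpos': array([-1.203171  ,  0.52199417, -0.03630257,  1.60000769,  0.02118053,
        1.02109184, -0.11278388]), 'qd': array([ 0.00137073, -0.00066744, -0.00183741, -0.00129637, -0.00112373,
       -0.0011953 ,  0.00021851]), 'joint_efforts': array([-1.68447018e-04, -9.27097464e+01,  1.98014729e+00, -3.69941103e+01,
        1.80294999e-02,  8.02447874e-03, -4.51837445e-05]), 'position': array([0.26488096, 0.56572332, 0.23073848]), 'tool_rot': array([-3.14047845e+00,  7.55117890e-05,  2.70374179e+00]), 'force': array([-0.62629033, -0.95667927,  0.43849347]), 'moment': array([ 0.05320456, -0.01899402, -0.04939282]), 'grip_width': 0.08501116476235557} 0.0187
side {'vertical_fov': 50.969513616129966, 'cx': 257.32680870576905, 'cy': 187.34464636278994, 'R': array([[ 0.99615515, -0.08671224, -0.01248652],
       [-0.06457549, -0.63045871, -0.77353205],
       [ 0.05920247,  0.77136425, -0.63363417]]), 't': array([-0.54808363,  0.1078616 ,  0.83463228]), 'shot': 1}
top {'vertical_fov': 53.27537298502343, 'cx': 260.43042102049253, 'cy': 191.61441097228365, 'R': array([[ 0.0288365 , -0.99938104, -0.02014919],
       [-0.98489369, -0.02496375, -0.17135119],
       [ 0.17074213,  0.02478598, -0.98500395]]), 't': array([0.09145952, 0.53798672, 0.87921963]), 'shot': 2}
```

View pics/top0.png

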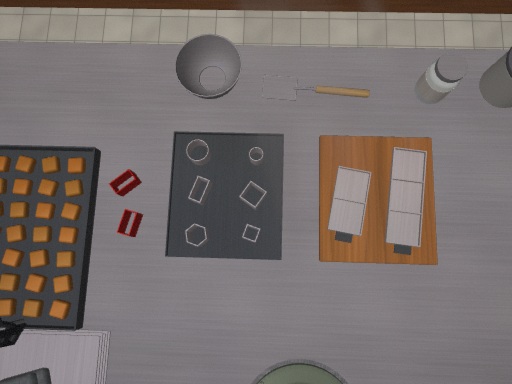

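View pics/side0.png

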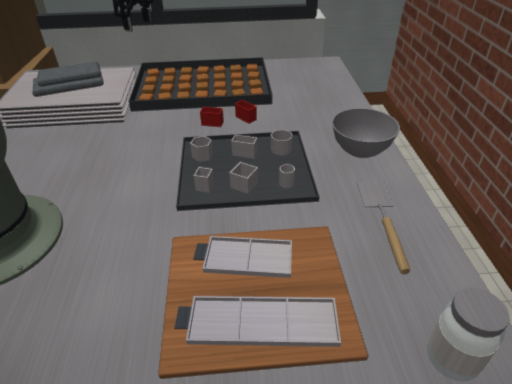

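```bash
cat > h.py <<'E'
import numpy as np,cv2
from scipy.optimize import minimize
def K(f):
    F=192/np.tan(np.radians(f["vertical_fov"]/2)); return F,f["cx"],f["cy"]
def proj(f,X):
    X=np.atleast_2d(X); c=X@np.array(f["R"]).T+f["t"]; F,cx,cy=K(f)
    return np.c_[cx+F*c[:,0]/c[:,2], cy+F*c[:,1]/c[:,2]]
def unproj(f,p,z):
    F,cx,cy=K(f); R=np.array(f["R"]); C=-R.T@f["t"]
    d=R.T@np.array([(p[0]-cx)/F,(p[1]-cy)/F,1.]); return C+d*(z-C[2])/d[2]
def rect(a,b): return np.array([[a,b],[-a,b],[-a,-b],[a,-b]])/2
def circ(d,n=48):
    t=np.arange(n)*2*np.pi/n; return np.c_[np.cos(t),np.sin(t)]*d/2
OUT={"small_round":circ(.036),"large_round":circ(.056),"large_square":rect(.048,.048),"small_square":rect(.034,.034),
"hexagon":circ(.048/np.cos(np.pi/6),6),"oblong":rect(.060,.032)}
SYM={"small_round":0,"large_round":0,"large_square":90,"small_square":90,"hexagon":60,"oblong":180}
def pts(name,x,y,w,z0=.003,h=.045):
    o=OUT[name]; c,s=np.cos(w),np.sin(w); q=o@np.array([[c,s],[-s,c]])+[x,y]
    return np.r_[np.c_[q,np.full(len(q),z0)],np.c_[q,np.full(len(q),z0+h)]]
def soft(f,P,S=4):
    m=np.zeros((384,512),np.uint8)
    hull=cv2.convexHull(proj(f,P).astype(np.float32))[:,0]
    cv2.fillPoly(m,[np.round(hull*16).astype(np.int32)],255,cv2.LINE_AA,4)
    return m/255.
def fit(name,obs,x0,z0=.003,yaws=None):
    # obs list of (frame,region)
    def cost(p):
        c=0
        for f,r in obs:
            m=soft(f,pts(name,p[0],p[1],p[2],z0)); c+=np.abs(m-r).sum()/max(r.sum(),1)
        return c
    best=None
    s=SYM[name]; 
    for w in (np.radians(np.arange(0,s,max(s/6,10))) if s else [0.]):
        r=minimize(cost,[x0[0],x0[1],w],method="Nelder-Mead",options=dict(initial_simplex=np.array([[x0[0],x0[1],w],[x0[0]+.005,x0[1],w],[x0[0],x0[1]+.005,w],[x0[0],x0[1],w+.15]]),xatol=1e-4,fatol=1e-3))
        if best is None or r.fun<best.fun: best=r
    return best.x,best.fun
E
python3 - <<'E'
from workcell import bot
import cv2,numpy as np,pickle
from h import *
fs={n:bot.grab_frame(n) for n in ("side","top")}
T={}
for n,f in fs.items():
    for t in list(OUT)+["long_tray","short_tray"]:
        r=bot.trace(f,t); T[n,t]=r
        print(n,t,[(round(d["score"],2),np.round(d["point"]).astype(int).tolist(),int(d["region"].sum())) for d in r])
pickle.dump((fs,T),open("d0.pkl","wb"))
print(bot.observe()["clock"])
E
```

```text
side small_round [(0.88, [287, 175], 320), (0.66, [202, 152], 477)]
side large_round [(0.71, [281, 141], 476)]
side large_square [(0.92, [245, 177], 699)]
side small_square [(0.67, [261, 320], 7549), (0.66, [204, 177], 387)]
side hexagon [(0.93, [202, 150], 487), (0.26, [289, 177], 325)]
side oblong [(0.8, [244, 146], 493), (0.63, [262, 320], 7567), (0.59, [211, 117], 433)]
side long_tray [(0.58, [262, 320], 7606)]
side short_tray []
top small_round [(0.68, [256, 152], 135)]
top large_round [(0.78, [195, 146], 315)]
top large_square [(0.72, [255, 188], 262)]
top small_square [(0.43, [246, 224], 67)]
top hexagon [(0.48, [195, 233], 225)]
top oblong [(0.92, [131, 218], 375), (0.88, [126, 184], 461), (0.63, [199, 189], 345)]
top long_tray [(0.94, [406, 200], 3566)]
top short_tray [(0.71, [191, 237], 190), (0.59, [245, 228], 32), (0.58, [348, 200], 2414)]
1.0
```

```bash
python3 - <<'E'
import cv2,numpy as np,pickle
from h import *
fs,T=pickle.load(open("d0.pkl","rb"))
near={"small_round":(287,175),"large_round":(281,141),"large_square":(245,177),"small_square":(204,177),"hexagon":(202,150),"oblong":(244,146)}
P={}
for t in OUT:
    r=[d for d in T["side",t] if np.hypot(*(np.array(d["point"])-near[t]))<12][0]["region"].astype(float)
    f=fs["side"]; x0=unproj(f,near[t],.025)[:2]
    x,c=fit(t,[(f,r)],x0); P[t]=x; print(t,np.round(x,4),round(np.degrees(x[2]),1),round(c,3))
pickle.dump(P,open("P0.pkl","wb"))
for n,(a,b,w,h) in {"side":(170,120,150,90),"top":(160,125,130,140)}.items():
    f=fs[n]; s=4 if n=="top" else 5
    im=cv2.resize(f["pixels"][b:b+h,a:a+w],None,fx=s,fy=s,interpolation=cv2.INTER_CUBIC)
    im2=im.copy()
    for t,x in P.items():
        q=pts(t,*x); k=len(q)//2
        for z,col in ((q[:k],(0,255,255)),(q[k:],(0,255,0))):
            pp=(proj(f,z)-[a,b]+.5)*s-.5
            cv2.polylines(im2,[np.round(pp).astype(int)],True,col,1)
    cv2.imwrite(f"pics/ov_{n}.png",im2)
E
```

```text
small_round [0.6302 0.1225 0.105 ] 6.0 0.212
large_round [0.6345 0.2628 0.0972] 5.6 0.17
large_square [0.5303 0.1233 1.0598] 60.7 0.078
small_square [0.4359 0.1229 1.4793] 84.8 0.181
hexagon [0.4274 0.2572 0.4446] 25.5 0.081
oblong [ 0.5384  0.252  -0.0987] -5.7 0.144
```

View pics/ov_side.png

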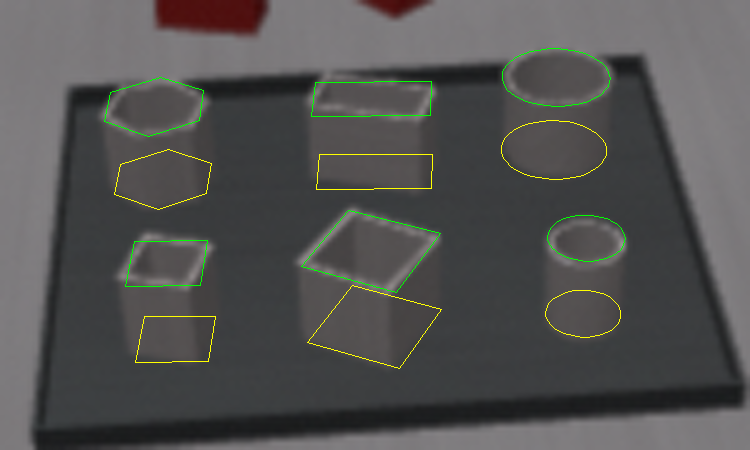

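View pics/ov_top.png

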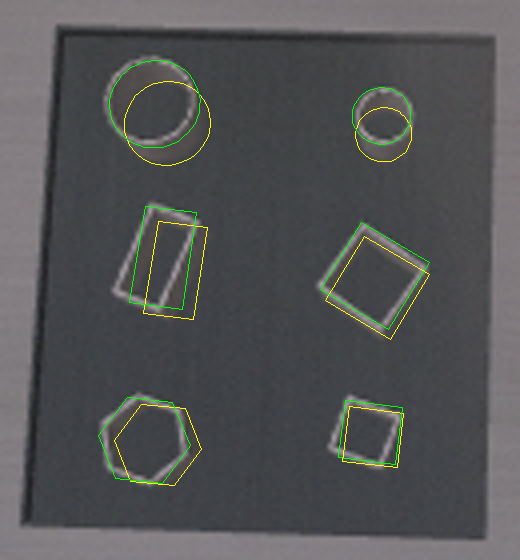

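```bash
cat >> h.py <<'E'
def rim(name,x,y,w,z,n=120,inset=.00125):
    o=OUT[name]; apo={"small_round":.018,"large_round":.028,"large_square":.024,"small_square":.017,"hexagon":.024}
    if name=="oblong": o=rect(.060-2*inset,.032-2*inset)
    else: o=o*(1-inset/apo[name])
    o=np.r_[o,o[:1]]; L=np.r_[0,np.cumsum(np.hypot(*np.diff(o,axis=0).T))]
    s=np.linspace(0,L[-1],n,endpoint=False); o=np.c_[np.interp(s,L,o[:,0]),np.interp(s,L,o[:,1])]
    c,s=np.cos(w),np.sin(w); q=o@np.array([[c,s],[-s,c]])+[x,y]
    return np.c_[q,np.full(len(q),z)]
def fitrim(name,frames,x0,z,yawspan=35):
    imgs=[]
    for f in frames:
        g=cv2.cvtColor(f["pixels"],cv2.COLOR_BGR2GRAY).astype(np.float32)
        g=g-cv2.GaussianBlur(g,(0,0),5)
        imgs.append([cv2.GaussianBlur(g,(0,0),s) for s in (1.6,.7)])
    def cost(p,k):
        c=0
        for f,im in zip(frames,imgs):
            uv=proj(f,rim(name,p[0],p[1],p[2],z)).astype(np.float32)
            c-=cv2.remap(im[k],uv[:,:1],uv[:,1:],cv2.INTER_LINEAR).mean()
        return c
    best=None
    ws=[0.] if SYM[name]==0 else x0[2]+np.radians(np.arange(-yawspan,yawspan+1,7))
    for w in ws:
      for dx in (-.005,0,.005):
       for dy in (-.005,0,.005):
        p=[x0[0]+dx,x0[1]+dy,w]
        for k in (0,1):
            p=np.array(p)
            p=minimize(cost,p,args=(k,),method="Nelder-Mead",options=dict(initial_simplex=p+np.array([[0,0,0],[.004,0,0],[0,.004,0],[0,0,.1]]),xatol=1e-5,fatol=1e-3)).x
        v=cost(p,1)
        if best is None or v<best[1]: best=(p,v)
    return best
def overlay(f,P,box,s,path,zf=lambda t:(.003,.048)):
    a,b,w,h=box
    im=cv2.resize(f["pixels"][b:b+h,a:a+w],None,fx=s,fy=s,interpolation=cv2.INTER_CUBIC)
    for t,x in P.items():
        for z,col in zip(zf(t),((0,255,255),(0,255,0))):
            pp=(proj(f,rim(t,*x,z,60,0 if z<.04 else .00125))-[a,b]+.5)*s-.5
            cv2.polylines(im,[np.round(pp).astype(int)],True,col,1)
    cv2.imwrite(path,im)
E
python3 - <<'E'
import cv2,numpy as np,pickle
from h import *
fs,T=pickle.load(open("d0.pkl","rb"));P=pickle.load(open("P0.pkl","rb"))
P["oblong"][2]=-np.radians(20); Q={}
for t in OUT:
    for nm,F in (("top",[fs["top"]]),("side",[fs["side"]]),("both",list(fs.values()))):
        x,c=fitrim(t,F,P[t],.048); Q[t]=x; print(t,nm,np.round(x[:2],4),round(np.degrees(x[2]),1),round(float(c),1))
pickle.dump(Q,open("Q0.pkl","wb"))
overlay(fs["side"],Q,(170,120,150,90),5,"pics/ov2_side.png")
overlay(fs["top"],Q,(160,125,130,140),4,"pics/ov2_top.png")
E
```

```text
small_round top [0.6299 0.1205] -3.8 -26.8
small_round side [0.6295 0.1179] 13.8 -23.2
small_round both [0.6298 0.1202] 9.9 -47.2
large_round top [0.636  0.2662] 7.6 -27.1
large_round side [0.6357 0.2653] -7.6 -11.0
large_round both [0.636  0.2661] -4.2 -37.8
large_square top [0.5291 0.1251] 55.8 -35.4
large_square side [0.5287 0.1228] 56.6 -26.3
large_square both [0.5292 0.1246] 56.1 -59.5
small_square top [0.4357 0.1263] 71.8 -36.7
small_square side [0.4354 0.1243] 71.1 -26.4
small_square both [0.4356 0.126 ] 71.7 -61.4
hexagon top [0.4279 0.2576] 11.6 -35.9
hexagon side [0.4275 0.2554] 70.1 -13.7
hexagon both [0.4278 0.2573] 71.3 -48.2
oblong top [0.5383 0.2568] -20.1 -36.0
oblong side [0.5719 0.3047] -188.3 -18.0
oblong both [0.5384 0.2564] -20.6 -43.7
```

View pics/ov2_side.png

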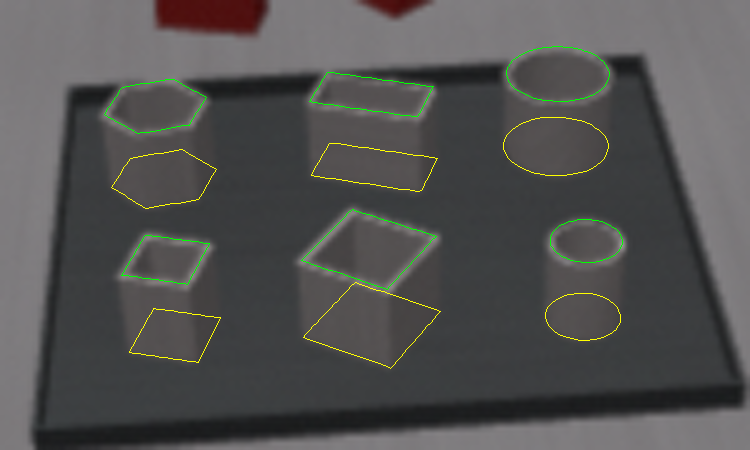

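View pics/ov2_top.png

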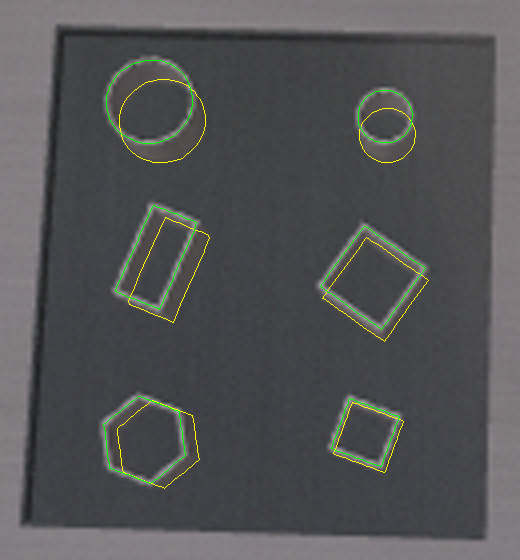

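```bash
python3 - <<'E'
import cv2,numpy as np,pickle
from h import *
fs,T=pickle.load(open("d0.pkl","rb"))
def segs(L,nb):
    # top wall centrelines
    a=L/2-.0015;b=.041-.0015; S=[((-a,-b),(a,-b)),((-a,b),(a,b))]
    for i in range(nb+1):
        x=-a+i*.079; S.append(((x,-b),(x,b)))
    return np.concatenate([np.linspace(p,q,60) for p,q in S])
def W(o,p,z): 
    c,s=np.cos(p[2]),np.sin(p[2]); q=o@np.array([[c,s],[-s,c]])+p[:2]; return np.c_[q,np.full(len(q),z)]
R={}
for name,L,nb,px in (("long_tray",.240,3,(406,197)),("short_tray",.161,2,(350,200))):
    o=segs(L,nb)
    for nm,F in (("top",[fs["top"]]),("side",[fs["side"]]),("both",list(fs.values()))):
        x0=unproj(fs["top"],px,.027)[:2]
        ims=[]
        for f in F:
            g=cv2.cvtColor(f["pixels"],cv2.COLOR_BGR2GRAY).astype(np.float32); g=g-cv2.GaussianBlur(g,(0,0),4)
            ims.append([cv2.GaussianBlur(g,(0,0),s) for s in (1.8,.7)])
        def cost(p,k):
            c=0
            for f,im in zip(F,ims):
                uv=proj(f,W(o,p,.027)).astype(np.float32); c-=cv2.remap(im[k],uv[:,:1],uv[:,1:],cv2.INTER_LINEAR).mean()
            return c
        best=None
        for w in np.radians([-20,-15,-10,-5,0]):
          for dx in (-.008,0,.008):
            for dy in (-.008,0,.008):
              p=np.array([x0[0]+dx,x0[1]+dy,w])
              for k in (0,1): p=minimize(cost,p,args=(k,),method="Nelder-Mead",options=dict(initial_simplex=p+np.array([[0,0,0],[.005,0,0],[0,.005,0],[0,0,.05]]),xatol=1e-5,fatol=1e-3)).x
              v=cost(p,1)
              if best is None or v<best[1]: best=(p,v)
        print(name,nm,np.round(best[0][:2],4),round(np.degrees(best[0][2]),1),round(float(best[1]),1))
    R[name]=best[0]
    for n,bx in (("side",(155,220,210,150)),("top",(310,130,140,145))): pass
pickle.dump(R,open("R0.pkl","wb"))
for n,(a,b,w,h),s in (("side",(155,220,210,150),3.5),("top",(310,130,140,145),4)):
    f=fs[n]; im=cv2.resize(f["pixels"][b:b+h,a:a+w],None,fx=s,fy=s,interpolation=cv2.INTER_CUBIC)
    for name,L,nb in (("long_tray",.240,3),("short_tray",.161,2)):
        for u in (proj(f,W(segs(L,nb),R[name],.027))-[a,b]+.5)*s-.5: cv2.circle(im,tuple(np.round(u).astype(int).tolist()),1,(0,255,0),-1)
    cv2.imwrite(f"pics/ovt_{n}.png",im)
for n,bx in (("long_tray",(-.079,0,.079)),("short_tray",(-.0395,.0395))):
    print(n,[np.round(W(np.array([[b,0]]),R[n],0)[0,:2],4).tolist() for b in bx])
E
```

```text
long_tray top [ 0.5407 -0.2529] -6.2 -8.4
long_tray side [ 0.5378 -0.252 ] -6.3 -10.6
long_tray both [ 0.5387 -0.2523] -6.3 -15.4
short_tray top [ 0.5257 -0.1137] -9.7 -8.6
short_tray side [ 0.5227 -0.1118] -10.2 -11.2
short_tray both [ 0.5238 -0.1128] -10.0 -15.2
long_tray [[0.4601, -0.2436], [0.5387, -0.2523], [0.6172, -0.2609]]
short_tray [[0.4849, -0.1059], [0.5628, -0.1196]]
```

View pics/ovt_side.png

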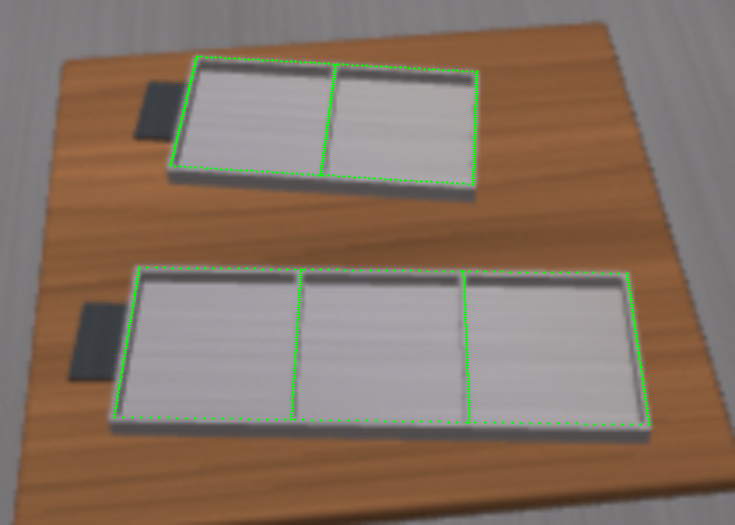

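View pics/ovt_top.png

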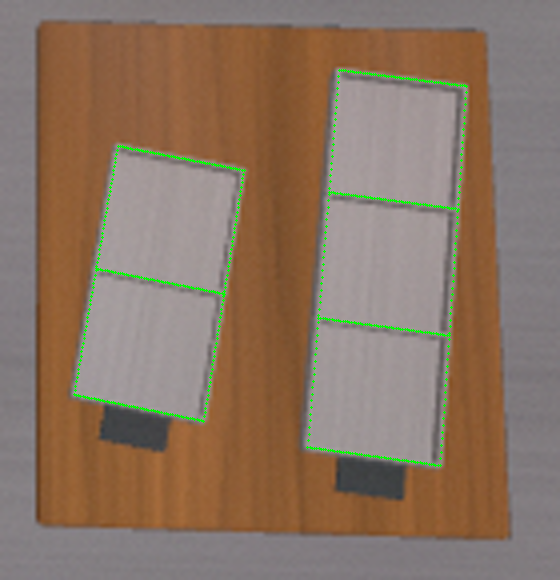

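Candidates in the top picture: bright oblong (199,189), with red look-alikes at (125,183) and (130,223), both off the pan. The rounds are large (197,151) and small (256,154). The squares are large (252,194) and small (251,233, left alone), and the hexagon is at (195,235). By size, colour and shape fit I take the bright ones on the pan; one close crop checks that choice.

```bash
cat > plan.py <<'E'
import sys,numpy as np
from workcell import bot
# plan.py x y z jawdeg
def state():
    s=bot.observe(); w=s["tool_rot"]; p=s["position"]
    print("t",round(s["clock"],2),"p",np.round(p,4),"rpy",np.round(np.degrees(w),1),"jaw",round(np.degrees(w[2])-90,1),"F",np.round(s["force"],1),"grip",round(s["grip_width"],4),"q",np.round(s["qpos"],2))
    return s
s=state()
if len(sys.argv)>1:
    T=np.array([float(v) for v in sys.argv[1:4]]); p=np.array(s["position"]); yaw=s["tool_rot"][2]
    dj=0
    if len(sys.argv)>4:
        dj=(float(sys.argv[4])-(np.degrees(yaw)-90)+90)%180-90
        yaw=yaw+np.radians(dj)
    d=T-p
    sh=np.array([d[0]*np.cos(yaw)+d[1]*np.sin(yaw), d[0]*np.sin(yaw)-d[1]*np.cos(yaw), -d[2]])
    print("turn deg(yaw)",round(dj,1),"-> rz total",round(-dj/360,4)," shift total (units of .025, after turn)",np.round(sh/.025,2))
E
python3 - <<'E'
import cv2,pickle
fs,T=pickle.load(open("d0.pkl","rb"))
cv2.imwrite("pics/crop.png",cv2.resize(fs["top"]["pixels"][125:265,100:295],None,fx=4,fy=4,interpolation=cv2.INTER_CUBIC))
E
python3 plan.py 0.4278 0.2573 0.12 101.5
```

```text
t 1.0 p [0.265  0.566  0.2313] rpy [180.   -0.  154.9] jaw 64.9 F [-0.8 -0.2  0.7] grip 0.0855 q [-1.2   0.52 -0.04  1.6   0.02  1.02 -0.11]
turn deg(yaw) 36.6 -> rz total -0.1016  shift total (units of .025, after turn) [ -3.92 -13.4    4.45]
```

View pics/crop.png

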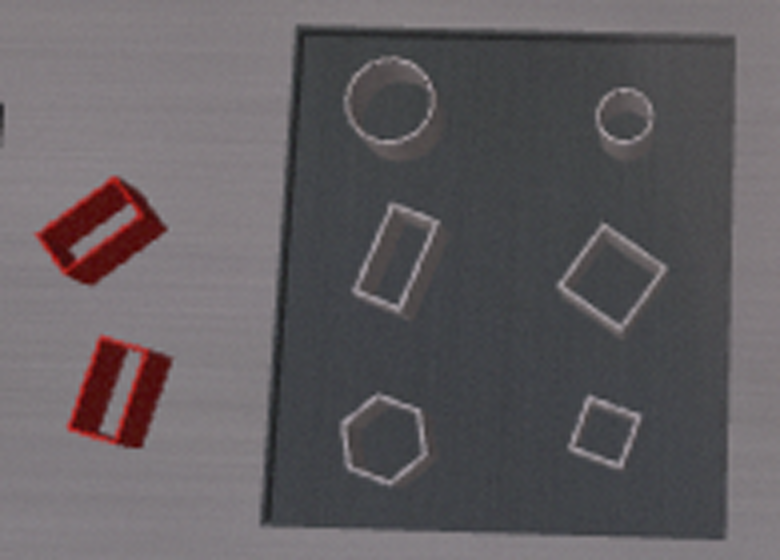

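The crop shows two red oblongs off the pan on the left (100,232 and 120,390). The six bright moulds on the pan match my list: hexagon (385,440), oblong (397,258), large round (391,100), small round (625,117), large square (612,278), small square (605,432). Next is the hexagon.

```bash
python3 -m handwheel '[[0,0,0.5,0,0,-0.0254],[0,0,0.5,0,0,-0.0254],[0,0,0.5,0,0,-0.0254],[0,0,0.5,0,0,-0.0254],[-0.28,-0.96,0.1,0,0,0],[-0.28,-0.96,0.1,0,0,0],[-0.28,-0.96,0.1,0,0,0],[-0.28,-0.96,0.1,0,0,0]]' -1 40; python3 -m handwheel '[[-0.28,-0.96,0.2,0,0,0],[-0.28,-0.96,0.2,0,0,0],[-0.28,-0.96,0.2,0,0,0],[-0.28,-0.96,0.2,0,0,0],[-0.28,-0.96,0.2,0,0,0],[-0.28,-0.96,0.2,0,0,0],[-0.28,-0.96,0.2,0,0,0],[-0.28,-0.96,0.2,0,0,0]]'; python3 plan.py 0.4278 0.2573 0.010 101.5
```

```text
clock: 2.0
position: [0.312, 0.4767, 0.1712]
tool_rot: [3.142, 0.0, -2.941]
force: [-0.2, 0.4, -0.1]
grip_width: 0.0854
clock: 3.0
position: [0.4052, 0.2995, 0.1312]
tool_rot: [3.141, 0.0, -2.941]
force: [0.5, -0.2, -0.2]
grip_width: 0.0855
t 3.0 p [0.4052 0.2995 0.1312] rpy [ 180.     0.  -168.5] jaw -258.5 F [ 0.5 -0.2 -0.2] grip 0.0855 q [-0.62  0.48 -0.17  2.    0.13  0.67  0.9 ]
turn deg(yaw) 0.0 -> rz total -0.0  shift total (units of .025, after turn) [-0.55 -1.83  4.85]
```

```bash
python3 -m handwheel '[[-0.275,-0.915,0,0,0,0],[-0.275,-0.915,0.2,0,0,0],[0,0,0.9,0,0,0],[0,0,0.9,0,0,0],[0,0,0.9,0,0,0],[0,0,0.9,0,0,0],[0,0,0.9,0,0,0],[0,0,0.15,0,0,0]]' -1 40; python3 plan.py 0.4278 0.2573 0.010 101.5;  python3 - <<'E'
from workcell import bot
import cv2,numpy as np
for n,(a,b,w,h) in (("side",(160,60,170,150)),("top",(150,115,150,150))):
    f=bot.grab_frame(n)
    cv2.imwrite(f"pics/{n}1.png",cv2.resize(f["pixels"][b:b+h,a:a+w],None,fx=4 if n=="top" else 3.5,fy=4 if n=="top" else 3.5,interpolation=cv2.INTER_CUBIC))
E
```

```text
clock: 4.0
position: [0.4267, 0.2578, 0.0091]
tool_rot: [-3.141, -0.002, -2.941]
force: [-0.2, -1.4, 0.7]
grip_width: 0.085
t 4.0 p [0.4267 0.2578 0.0091] rpy [-1.800e+02 -1.000e-01 -1.685e+02] jaw -258.5 F [-0.2 -1.4  0.7] grip 0.085 q [-0.58  0.69 -0.11  2.06  0.19  0.4   0.93]
turn deg(yaw) 0.0 -> rz total -0.0  shift total (units of .025, after turn) [-0.04 -0.03 -0.04]
```

View pics/side1.png

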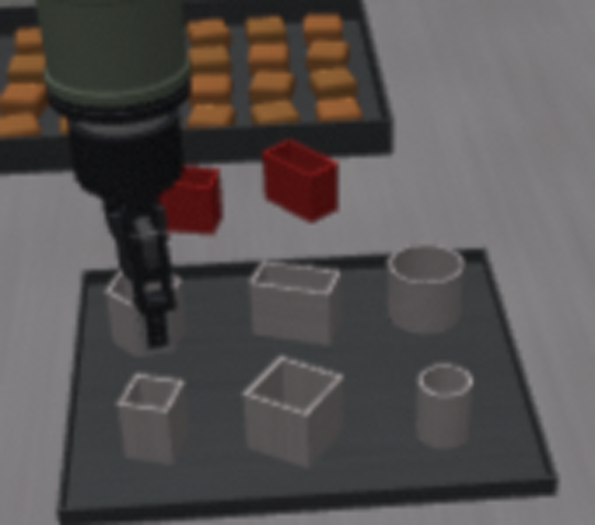

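View pics/top1.png

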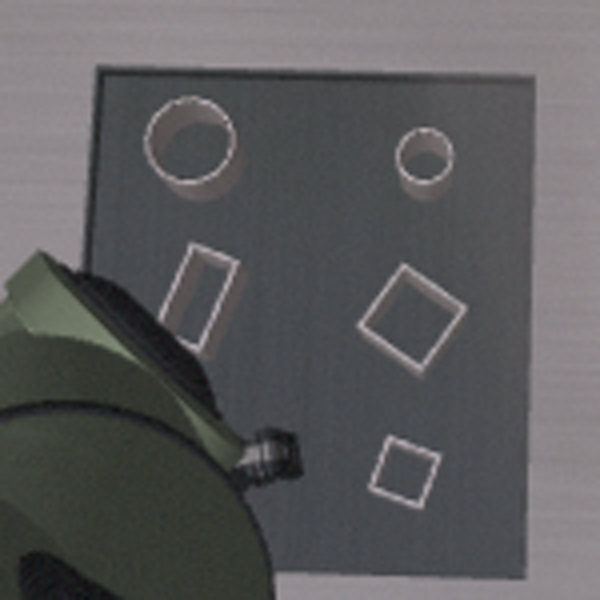

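The side view shows the near finger in front of the hexagon (155,320) and the fingers straddling it, clear of the others. I close now.

```bash
python3 -m handwheel '[[0,0,0,0,0,0],[0,0,0,0,0,0],[0,0,0,0,0,0],[0,0,0,0,0,0],[0,0,0,0,0,0],[0,0,0,0,0,0]]' 1 40; python3 -m handwheel '[[0,0,-0.3,0,0,0],[0,0,-0.9,0,0,0],[0,0,-1,0,0,0],[0,0,-1,0,0,0],[0,0,-0.8,0,0,0]]';  python3 - <<'E'
from workcell import bot
import cv2,numpy as np
for n,(a,b,w,h) in (("side",(160,60,170,150)),):
    f=bot.grab_frame(n)
    cv2.imwrite(f"pics/{n}2.png",cv2.resize(f["pixels"][b:b+h,a:a+w],None,fx=4 if n=="top" else 3.5,fy=4 if n=="top" else 3.5,interpolation=cv2.INTER_CUBIC))
E
python3 plan.py 0.4849 -0.1059 0.11 80
```

```text
clock: 4.85
position: [0.4276, 0.2586, 0.0108]
tool_rot: [3.141, 0.001, -2.941]
force: [-1.6, -1.5, 9.2]
grip_width: 0.0478
clock: 5.48
position: [0.4273, 0.2585, 0.1116]
tool_rot: [3.141, 0.001, -2.941]
force: [-0.0, 0.5, -0.6]
grip_width: 0.0475
t 5.53 p [0.4282 0.259  0.1136] rpy [ 179.9    0.2 -168.5] jaw -258.5 F [3.2 1.7 2.2] grip 0.0477 q [-0.53  0.5  -0.17  2.02  0.14  0.62  0.98]
turn deg(yaw) -21.5 -> rz total 0.0597  shift total (units of .025, after turn) [ -4.77 -13.98   0.14]
```

View pics/side2.png

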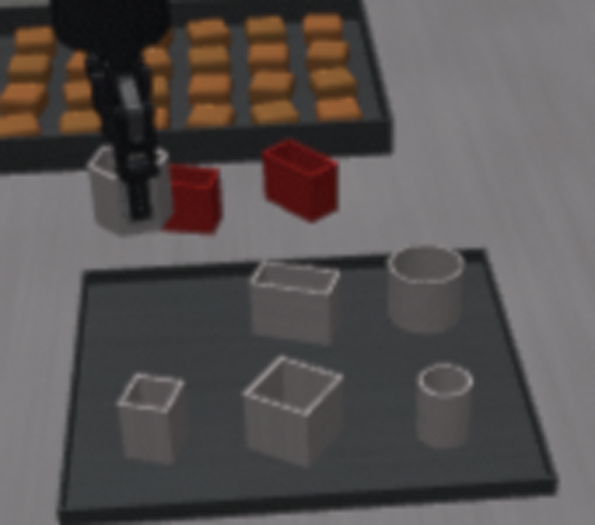

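The hexagon (130,190) is held upright at 47.7 mm, 100 mm up, and the other five are undisturbed.

```bash
python3 -m handwheel '[[0,0,0,0,0,0.02985],[0,0,0,0,0,0.02985],[-0.32,-0.93,0,0,0,0],[-0.32,-0.93,0,0,0,0],[-0.32,-0.93,0,0,0,0],[-0.32,-0.93,0,0,0,0],[-0.32,-0.93,0,0,0,0],[-0.32,-0.93,0,0,0,0]]'; python3 -m handwheel '[[-0.32,-0.93,0,0,0,0],[-0.32,-0.93,0,0,0,0],[-0.32,-0.93,0,0,0,0],[-0.32,-0.93,0,0,0,0],[-0.32,-0.93,0,0,0,0],[-0.32,-0.93,0,0,0,0],[-0.32,-0.93,0,0,0,0],[-0.3,-0.93,0,0,0,0]]';python3 plan.py 0.4849 -0.1059 0.0265 80
```

```text
clock: 6.52
position: [0.4503, 0.1119, 0.1102]
tool_rot: [3.141, 0.0, 2.967]
force: [0.3, 0.5, -0.5]
grip_width: 0.0477
clock: 7.52
position: [0.4806, -0.0823, 0.1102]
tool_rot: [3.142, 0.0, 2.967]
force: [-0.4, -0.5, -0.9]
grip_width: 0.0475
t 7.53 p [ 0.4806 -0.0823  0.1102] rpy [180.   0. 170.] jaw 80.0 F [-0.4 -0.5 -0.9] grip 0.0475 q [ 0.1   0.49 -0.07  2.06  0.06  0.6   1.39]
turn deg(yaw) -0.0 -> rz total 0.0  shift total (units of .025, after turn) [-0.33 -0.9   3.35]
```

```bash
python3 -m handwheel '[[-0.33,-0.9,0,0,0,0],[0,0,0.8,0,0,0],[0,0,0.8,0,0,0],[0,0,0.8,0,0,0],[0,0,0.7,0,0,0],[0,0,0.2,0,0,0],[0,0,0,0,0,0],[0,0,0,0,0,0]]';python3 plan.py 0.4849 -0.1059 0.0255 80; python3 - <<'E'
from workcell import bot
import cv2,numpy as np
for n,(a,b,w,h) in (("side",(155,180,210,180)),):
    f=bot.grab_frame(n)
    cv2.imwrite(f"pics/{n}3.png",cv2.resize(f["pixels"][b:b+h,a:a+w],None,fx=3.3,fy=3.3,interpolation=cv2.INTER_CUBIC))
E
```

```text
clock: 8.52
position: [0.4851, -0.1051, 0.0282]
tool_rot: [3.142, 0.001, 2.967]
force: [-0.3, -0.1, -1.5]
grip_width: 0.0477
t 8.53 p [ 0.4851 -0.1051  0.0282] rpy [1.8e+02 1.0e-01 1.7e+02] jaw 80.0 F [-0.3 -0.1 -1.5] grip 0.0477 q [ 0.14  0.65 -0.06  2.07  0.08  0.42  1.41]
turn deg(yaw) -0.0 -> rz total 0.0  shift total (units of .025, after turn) [ 0.   -0.03  0.11]
```

View pics/side3.png

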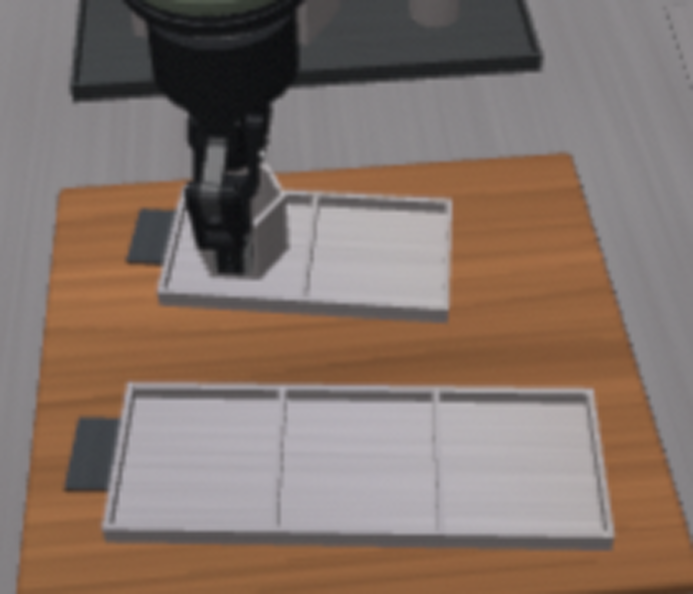

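The hexagon (245,230) is inside the tab bay of the short tray, clear of the walls. I lower until contact.

```bash
python3 -m handwheel '[[0,0,0.05,0,0,0],[0,0,0.03,0,0,0],[0,0,0,0,0,0]]';python3 plan.py 0.4849 -0.1059 0.0255 80
```

```text
clock: 8.95
position: [0.4849, -0.1051, 0.0258]
tool_rot: [-3.142, 0.0, 2.967]
force: [-0.9, 0.3, 6.6]
grip_width: 0.0474
t 8.95 p [ 0.4849 -0.1051  0.0258] rpy [-180.    0.  170.] jaw 80.0 F [-0.9  0.3  6.6] grip 0.0474 q [ 0.14  0.66 -0.06  2.07  0.08  0.42  1.41]
turn deg(yaw) -0.0 -> rz total 0.0  shift total (units of .025, after turn) [-0.01 -0.03  0.01]
```

```bash
python3 -m handwheel '[[0,0,0,0,0,0],[0,0,0,0,0,0],[0,0,0,0,0,0]]' -0.6; python3 -m handwheel '[[0,0,-0.4,0,0,0],[0,0,-1,0,0,0],[0,0,-1,0,0,0],[0,0,-1,0,0,0]]'; python3 plan.py 0.636 0.2661 0.125 80
```

```text
clock: 9.32
position: [0.4848, -0.1051, 0.0255]
tool_rot: [-3.142, -0.0, 2.967]
force: [-1.4, 0.5, -0.3]
grip_width: 0.0685
clock: 9.82
position: [0.4848, -0.1051, 0.112]
tool_rot: [3.142, 0.0, 2.967]
force: [0.1, 0.2, 0.0]
grip_width: 0.0685
t 9.82 p [ 0.4848 -0.1051  0.112 ] rpy [180.   0. 170.] jaw 80.0 F [0.1 0.2 0. ] grip 0.0685 q [ 0.15  0.5  -0.07  2.04  0.06  0.61  1.43]
turn deg(yaw) -0.0 -> rz total 0.0  shift total (units of .025, after turn) [-3.38 15.67 -0.52]
```

```bash
python3 -m handwheel '[[-0.2,0.98,-0.1,0,0,0],[-0.2,0.98,0,0,0,0],[-0.2,0.98,0,0,0,0],[-0.2,0.98,0,0,0,0],[-0.2,0.98,0,0,0,0],[-0.2,0.98,0,0,0,0],[-0.2,0.98,0,0,0,0],[-0.2,0.98,0,0,0,0]]' -0.9; python3 -m handwheel '[[-0.25,0.98,0,0,0,0],[-0.25,0.98,0,0,0,0],[-0.25,0.98,0,0,0,0],[-0.25,0.98,0,0,0,0],[-0.25,0.98,0,0,0,0],[-0.25,0.98,0,0,0,0],[-0.25,0.98,0,0,0,0]]';python3 plan.py 0.636 0.2661 0.0105 80;  python3 - <<'E'
from workcell import bot
import cv2,numpy as np
for n,(a,b,w,h) in (("side",(155,180,210,180)),):
    f=bot.grab_frame(n)
    cv2.imwrite(f"pics/{n}4.png",cv2.resize(f["pixels"][b:b+h,a:a+w],None,fx=3.3,fy=3.3,interpolation=cv2.INTER_CUBIC))
E
```

```text
clock: 10.82
position: [0.5585, 0.0818, 0.1138]
tool_rot: [3.141, 0.0, 2.967]
force: [1.0, 0.6, -0.8]
grip_width: 0.081
clock: 11.7
position: [0.6314, 0.2435, 0.1134]
tool_rot: [-3.142, -0.0, 2.967]
force: [1.1, -0.8, -0.4]
grip_width: 0.081
t 11.7 p [0.6314 0.2435 0.1134] rpy [-180.   -0.  170.] jaw 80.0 F [ 1.1 -0.8 -0.4] grip 0.081 q [-0.42  0.73 -0.06  1.54  0.05  0.87  0.9 ]
turn deg(yaw) -0.0 -> rz total 0.0  shift total (units of .025, after turn) [-0.02  0.92  4.12]
```

View pics/side4.png

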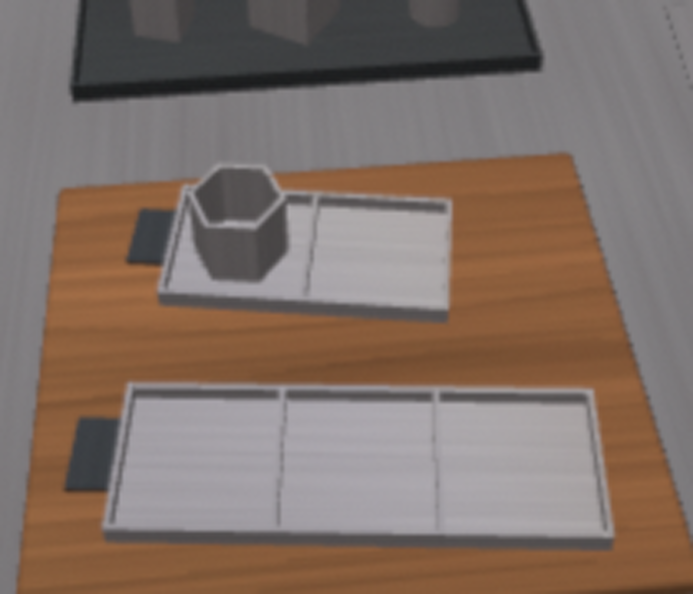

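The hexagon (240,225) stands upright in the tab bay. The large round is next.

```bash
python3 -m handwheel '[[-0.02,0.92,0,0,0,0],[0,0,0,0,0,0],[0,0,0.9,0,0,0],[0,0,0.9,0,0,0],[0,0,0.9,0,0,0],[0,0,0.9,0,0,0],[0,0,0.55,0,0,0],[0,0,0,0,0,0]]'; python3 plan.py 0.636 0.2661 0.0105 80;  python3 - <<'E'
from workcell import bot
import cv2,numpy as np
for n,(a,b,w,h) in (("side",(160,60,170,150)),):
    f=bot.grab_frame(n)
    cv2.imwrite(f"pics/{n}5.png",cv2.resize(f["pixels"][b:b+h,a:a+w],None,fx=4 if n=="top" else 3.5,fy=4 if n=="top" else 3.5,interpolation=cv2.INTER_CUBIC))
E
```

```text
clock: 12.75
position: [0.635, 0.2646, 0.0082]
tool_rot: [-3.141, -0.001, 2.967]
force: [-0.9, -0.5, 0.5]
grip_width: 0.0811
t 12.75 p [0.635  0.2646 0.0082] rpy [-1.799e+02 -1.000e-01  1.700e+02] jaw 80.0 F [-0.9 -0.5  0.5] grip 0.0811 q [-0.45  0.89 -0.05  1.54  0.06  0.72  0.87]
turn deg(yaw) -0.0 -> rz total 0.0  shift total (units of .025, after turn) [-0.03  0.06 -0.09]
```

View pics/side5.png

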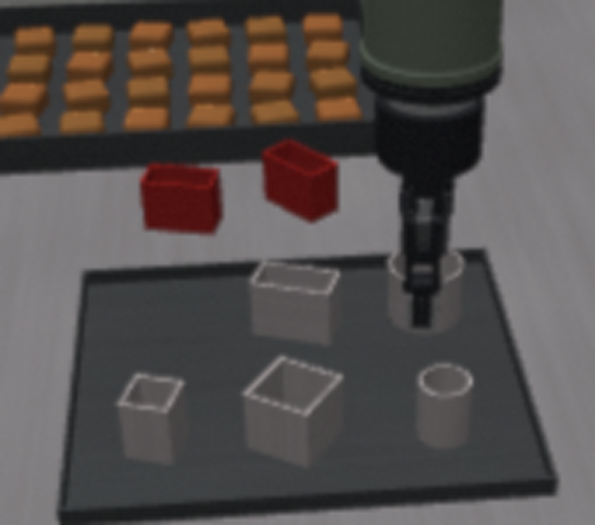

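The fingers straddle the large round, with the near finger at (422,290). I raise 1.5 mm, close and lift.

```bash
python3 -m handwheel '[[0,0.05,-0.06,0,0,0],[0,0,0,0,0,0],[0,0,0,0,0,0],[0,0,0,0,0,0],[0,0,0,0,0,0]]' 1 40; python3 plan.py; python3 -m handwheel '[[0,0,-0.3,0,0,0],[0,0,-0.9,0,0,0],[0,0,-1,0,0,0],[0,0,-1,0,0,0],[0,0,-0.8,0,0,0]]';   python3 plan.py 0.5628 -0.1196 0.11 80
```

```text
clock: 13.42
position: [0.6364, 0.2667, 0.0123]
tool_rot: [3.14, 0.001, 2.967]
force: [-2.7, -0.1, 8.8]
grip_width: 0.0563
t 13.43 p [0.6364 0.2667 0.0123] rpy [1.799e+02 1.000e-01 1.700e+02] jaw 80.0 F [-2.7 -0.1  8.8] grip 0.0563 q [-0.45  0.88 -0.05  1.54  0.06  0.72  0.87]
clock: 14.05
position: [0.6362, 0.2662, 0.1134]
tool_rot: [3.141, 0.001, 2.967]
force: [0.3, -0.0, -1.4]
grip_width: 0.0558
t 14.05 p [0.6362 0.2662 0.1134] rpy [1.799e+02 1.000e-01 1.700e+02] jaw 80.0 F [ 0.3 -0.  -1.4] grip 0.0558 q [-0.45  0.75 -0.05  1.51  0.05  0.89  0.88]
turn deg(yaw) 0.0 -> rz total -0.0  shift total (units of .025, after turn) [  0.21 -15.71   0.14]
```

```bash
python3 -m handwheel '[[0.01,-0.98,0,0,0,0],[0.01,-0.98,0,0,0,0],[0.01,-0.98,0,0,0,0],[0.01,-0.98,0,0,0,0],[0.01,-0.98,0,0,0,0],[0.01,-0.98,0,0,0,0],[0.01,-0.98,0,0,0,0],[0.01,-0.98,0,0,0,0]]'; python3 -m handwheel '[[0.01,-0.98,0,0,0,0],[0.01,-0.98,0,0,0,0],[0.01,-0.98,0,0,0,0],[0.01,-0.98,0,0,0,0],[0.01,-0.98,0,0,0,0],[0.01,-0.98,0,0,0,0],[0.01,-0.98,0,0,0,0],[0.01,-0.98,0,0,0,0]]';python3 plan.py 0.5628 -0.1196 0.0285 80
```

```text
clock: 15.05
position: [0.5994, 0.0718, 0.1108]
tool_rot: [-3.142, 0.0, 2.967]
force: [0.7, -0.1, -1.4]
grip_width: 0.0559
clock: 16.05
position: [0.5632, -0.1207, 0.1108]
tool_rot: [-3.142, 0.0, 2.967]
force: [-0.2, 0.3, -1.5]
grip_width: 0.0561
t 16.05 p [ 0.5632 -0.1207  0.1108] rpy [-180.    0.  170.] jaw 80.0 F [-0.2  0.3 -1.5] grip 0.0561 q [ 0.16  0.6  -0.07  1.83  0.06  0.72  1.45]
turn deg(yaw) -0.0 -> rz total 0.0  shift total (units of .025, after turn) [0.02 0.04 3.29]
```

```bash
python3 -m handwheel '[[0,0,0.3,0,0,0],[0,0,0.8,0,0,0],[0,0,0.8,0,0,0],[0,0,0.8,0,0,0],[0,0,0.5,0,0,0],[0,0,0.1,0,0,0],[0,0,0.04,0,0,0],[0,0,0,0,0,0]]';python3 plan.py 0.5628 -0.1196 0.0255 80
```

```text
clock: 17.05
position: [0.5641, -0.1193, 0.0278]
tool_rot: [3.142, 0.001, 2.967]
force: [-0.8, 0.4, -0.0]
grip_width: 0.056
t 17.05 p [ 0.5641 -0.1193  0.0278] rpy [180.   0. 170.] jaw 80.0 F [-0.8  0.4 -0. ] grip 0.056 q [ 0.15  0.73 -0.06  1.86  0.08  0.55  1.43]
turn deg(yaw) -0.0 -> rz total 0.0  shift total (units of .025, after turn) [ 0.05 -0.02  0.09]
```

```bash
python3 -m handwheel '[[0,0,0.04,0,0,0],[0,0,0.03,0,0,0],[0,0,0,0,0,0]]';python3 plan.py
```

```text
clock: 17.42
position: [0.5642, -0.1193, 0.0271]
tool_rot: [-3.142, 0.001, 2.967]
force: [-7.7, 1.7, 25.4]
grip_width: 0.056
t 17.43 p [ 0.5642 -0.1193  0.0271] rpy [-1.8e+02  1.0e-01  1.7e+02] jaw 80.0 F [-7.7  1.7 25.4] grip 0.056 q [ 0.15  0.73 -0.06  1.86  0.08  0.55  1.43]
```

```bash
python3 -m handwheel '[[0,0,-0.05,0,0,0],[0,0,0,0,0,0]]';python3 plan.py;  python3 - <<'E'
from workcell import bot
import cv2,numpy as np
for n,(a,b,w,h) in (("side",(155,180,210,180)),):
    f=bot.grab_frame(n)
    cv2.imwrite(f"pics/{n}6.png",cv2.resize(f["pixels"][b:b+h,a:a+w],None,fx=3.3,fy=3.3,interpolation=cv2.INTER_CUBIC))
E
```

```text
clock: 17.68
position: [0.5641, -0.1193, 0.0272]
tool_rot: [-3.142, 0.001, 2.967]
force: [-2.3, 1.6, 9.0]
grip_width: 0.0558
t 17.68 p [ 0.5641 -0.1193  0.0272] rpy [-180.    0.  170.] jaw 80.0 F [-2.3  1.6  9. ] grip 0.0558 q [ 0.15  0.73 -0.06  1.86  0.08  0.55  1.43]
```

View pics/side6.png

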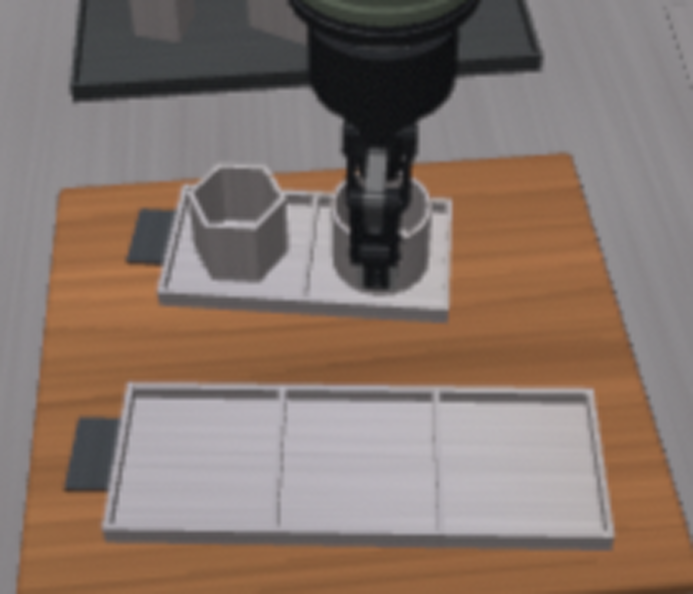

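The large round (380,240) sits in the far bay of the short tray. I release and go to the oblong.

```bash
python3 -m handwheel '[[0,0,0,0,0,0],[0,0,0,0,0,0],[0,0,0,0,0,0]]' -0.8; python3 -m handwheel '[[0,0,-0.4,0,0,0],[0,0,-1,0,0,0],[0,0,-1,0,0,0],[0,0,-1,0,0,0],[0,0,-0.4,0,0,0.0292]]'; python3 plan.py 0.5384 0.2564 0.125 69.5
```

```text
clock: 18.1
position: [0.5637, -0.1192, 0.0267]
tool_rot: [-3.142, -0.0, 2.967]
force: [-1.0, -0.6, -0.7]
grip_width: 0.077
clock: 18.73
position: [0.5643, -0.1195, 0.1239]
tool_rot: [3.141, 0.002, 2.78]
force: [-0.1, 0.3, -1.1]
grip_width: 0.0769
t 18.73 p [ 0.5643 -0.1195  0.1239] rpy [1.799e+02 1.000e-01 1.593e+02] jaw 69.3 F [-0.1  0.3 -1.1] grip 0.0769 q [ 0.12  0.58 -0.02  1.82  0.02  0.74  1.3 ]
turn deg(yaw) 0.2 -> rz total -0.0006  shift total (units of .025, after turn) [ 6.24 13.72 -0.04]
```

```bash
python3 -m handwheel '[[0.44,0.98,0,0,0,0],[0.44,0.98,0,0,0,0],[0.44,0.98,0,0,0,0],[0.44,0.98,0,0,0,0],[0.44,0.98,0,0,0,0],[0.44,0.98,0,0,0,0],[0.44,0.98,0,0,0,0],[0.44,0.98,0,0,0,0]]'; python3 -m handwheel '[[0.45,0.98,0,0,0,0],[0.45,0.98,0,0,0,0],[0.45,0.98,0,0,0,0],[0.45,0.98,0,0,0,0],[0.45,0.98,0,0,0,0],[0.45,0.98,0,0,0,0],[0,0,0,0,0,0]]';python3 plan.py 0.5384 0.2564 0.0125 69.5;python3 - <<'E'
from workcell import bot
import cv2,numpy as np
for n,(a,b,w,h) in (("side",(155,180,210,180)),):
    f=bot.grab_frame(n)
    cv2.imwrite(f"pics/{n}7.png",cv2.resize(f["pixels"][b:b+h,a:a+w],None,fx=3.3,fy=3.3,interpolation=cv2.INTER_CUBIC))
E
```

```text
clock: 19.73
position: [0.55, 0.096, 0.1225]
tool_rot: [3.141, 0.0, 2.784]
force: [0.6, 0.2, 0.5]
grip_width: 0.0768
clock: 20.6
position: [0.5377, 0.2588, 0.1223]
tool_rot: [3.14, -0.0, 2.787]
force: [0.3, -0.5, -0.1]
grip_width: 0.0768
t 20.6 p [0.5377 0.2588 0.1223] rpy [179.9  -0.  159.7] jaw 69.7 F [ 0.3 -0.5 -0.1] grip 0.0768 q [-0.53  0.61 -0.02  1.77  0.02  0.76  0.65]
turn deg(yaw) -0.2 -> rz total 0.0004  shift total (units of .025, after turn) [-0.06 -0.08  4.39]
```

View pics/side7.png

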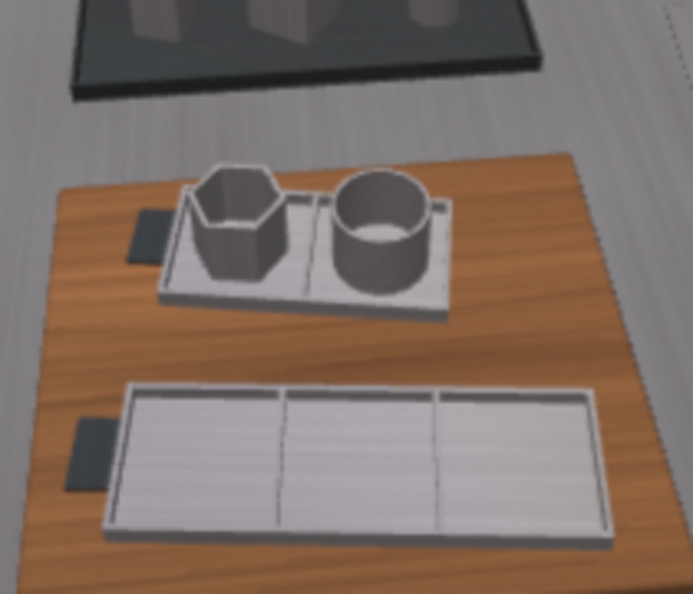

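Short tray done: hexagon (240,225) and large round (380,230) stand upright in their bays. Now down over the oblong.

```bash
python3 -m handwheel '[[-0.06,-0.08,0.5,0,0,0],[0,0,0.9,0,0,0],[0,0,0.9,0,0,0],[0,0,0.9,0,0,0],[0,0,0.9,0,0,0],[0,0,0.25,0,0,0],[0,0,0,0,0,0]]'; python3 plan.py 0.5384 0.2564 0.0135 69.5;  python3 - <<'E'
from workcell import bot
import cv2,numpy as np
for n,(a,b,w,h) in (("side",(160,60,170,150)),):
    f=bot.grab_frame(n)
    cv2.imwrite(f"pics/{n}8.png",cv2.resize(f["pixels"][b:b+h,a:a+w],None,fx=4 if n=="top" else 3.5,fy=4 if n=="top" else 3.5,interpolation=cv2.INTER_CUBIC))
E
```

```text
clock: 21.52
position: [0.539, 0.2534, 0.0129]
tool_rot: [-3.141, -0.0, 2.783]
force: [0.7, -0.2, 0.5]
grip_width: 0.0769
t 21.52 p [0.539  0.2534 0.0129] rpy [-180.    -0.   159.5] jaw 69.5 F [ 0.7 -0.2  0.5] grip 0.0769 q [-0.53  0.78 -0.02  1.81  0.03  0.56  0.65]
turn deg(yaw) 0.0 -> rz total -0.0001  shift total (units of .025, after turn) [ 0.06  0.1  -0.02]
```

View pics/side8.png

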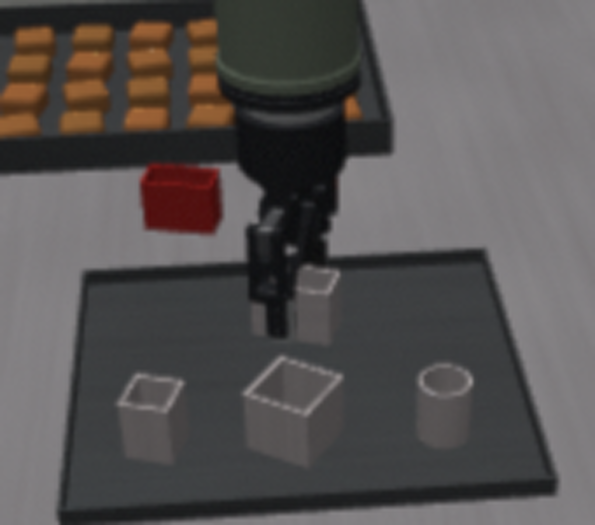

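The near finger at (275,300) lies left of mid-face, as expected with the jaws turned to 69.5°. I nudge 2.5 mm and close.

```bash
python3 -m handwheel '[[0.04,0.08,-0.02,0,0,0],[0,0,0,0,0,0],[0,0,0,0,0,0],[0,0,0,0,0,0],[0,0,0,0,0,0],[0,0,0,0,0,0]]' 1 40; python3 plan.py; python3 -m handwheel '[[0,0,-0.3,0,0,0],[0,0,-0.9,0,0,0],[0,0,-1,0,0,0],[0,0,-1,0,0,0],[0,0,-0.8,0,0,0]]';   python3 plan.py 0.5387 -0.2523 0.11 83.7;  python3 - <<'E'
from workcell import bot
import cv2,numpy as np
for n,(a,b,w,h) in (("side",(160,60,170,150)),):
    f=bot.grab_frame(n)
    cv2.imwrite(f"pics/{n}9.png",cv2.resize(f["pixels"][b:b+h,a:a+w],None,fx=4 if n=="top" else 3.5,fy=4 if n=="top" else 3.5,interpolation=cv2.INTER_CUBIC))
E
```

```text
clock: 22.32
position: [0.5389, 0.2566, 0.0141]
tool_rot: [3.141, 0.0, 2.784]
force: [-1.7, 0.6, 5.8]
grip_width: 0.0316
t 22.32 p [0.5389 0.2566 0.0141] rpy [180.    0.  159.5] jaw 69.5 F [-1.7  0.6  5.8] grip 0.0316 q [-0.53  0.77 -0.02  1.81  0.03  0.56  0.65]
clock: 22.95
position: [0.5389, 0.2563, 0.1151]
tool_rot: [3.141, 0.001, 2.784]
force: [0.6, -0.7, -0.9]
grip_width: 0.0316
t 22.95 p [0.5389 0.2563 0.1151] rpy [180.    0.  159.5] jaw 69.5 F [ 0.6 -0.7 -0.9] grip 0.0316 q [-0.53  0.62 -0.02  1.77  0.02  0.75  0.66]
turn deg(yaw) 14.2 -> rz total -0.0395  shift total (units of .025, after turn) [ -2.23 -20.22   0.2 ]
```

View pics/side9.png

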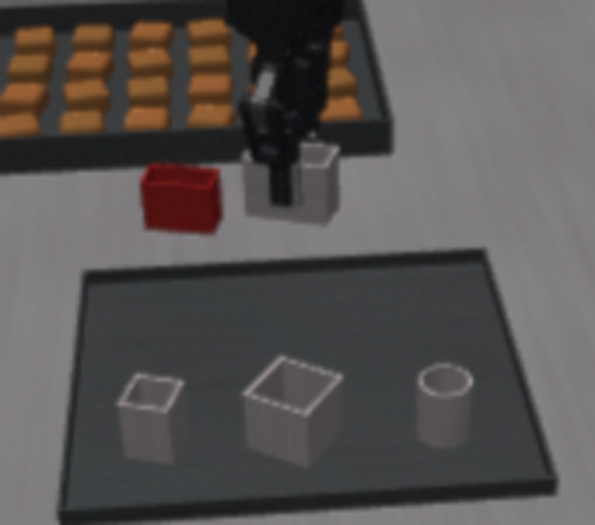

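The oblong (290,190) is held upright at 31.6 mm. I carry it to the middle bay.

```bash
python3 -m handwheel '[[0,0,0,0,0,-0.01975],[0,0,0,0,0,-0.01975],[-0.11,-0.98,0,0,0,0],[-0.11,-0.98,0,0,0,0],[-0.11,-0.98,0,0,0,0],[-0.11,-0.98,0,0,0,0],[-0.11,-0.98,0,0,0,0],[-0.11,-0.98,0,0,0,0]]'; python3 -m handwheel '[[-0.11,-0.98,0,0,0,0],[-0.11,-0.98,0,0,0,0],[-0.11,-0.98,0,0,0,0],[-0.11,-0.98,0,0,0,0],[-0.11,-0.98,0,0,0,0],[-0.11,-0.98,0,0,0,0],[-0.11,-0.98,0,0,0,0],[-0.11,-0.98,0,0,0,0]]'; python3 -m handwheel '[[-0.11,-0.98,0,0,0,0],[-0.11,-0.98,0,0,0,0],[-0.11,-0.98,0,0,0,0],[-0.11,-0.98,0,0,0,0],[-0.11,-0.98,0,0,0,0],[-0.11,-0.98,0,0,0,0],[0,0,0,0,0,0]]'; python3 plan.py 0.5387 -0.2523 0.031 83.7
```

```text
clock: 24.0
position: [0.5389, 0.1075, 0.1136]
tool_rot: [-3.141, 0.0, 3.032]
force: [-0.1, 0.3, -0.9]
grip_width: 0.0316
clock: 25.0
position: [0.5393, -0.0897, 0.1136]
tool_rot: [-3.142, -0.0, 3.032]
force: [-0.1, -0.0, -0.7]
grip_width: 0.0314
clock: 25.88
position: [0.5392, -0.2388, 0.1134]
tool_rot: [-3.141, -0.0, 3.029]
force: [0.2, 0.7, -1.1]
grip_width: 0.0318
t 25.88 p [ 0.5392 -0.2388  0.1134] rpy [-180.    -0.   173.6] jaw 83.6 F [ 0.2  0.7 -1.1] grip 0.0318 q [ 0.38  0.61 -0.09  1.79  0.08  0.74  1.7 ]
turn deg(yaw) 0.1 -> rz total -0.0004  shift total (units of .025, after turn) [-0.04 -0.54  3.3 ]
```

```bash
python3 -m handwheel '[[-0.04,-0.54,0,0,0,0],[0,0,0.5,0,0,0],[0,0,0.8,0,0,0],[0,0,0.8,0,0,0],[0,0,0.8,0,0,0],[0,0,0.35,0,0,0],[0,0,0.05,0,0,0],[0,0,0,0,0,0]]';python3 plan.py 0.5387 -0.2523 0.0291 83.7
```

```text
clock: 26.88
position: [0.5396, -0.2504, 0.0315]
tool_rot: [-3.141, 0.001, 3.032]
force: [-0.3, -0.4, -0.1]
grip_width: 0.0314
t 26.88 p [ 0.5396 -0.2504  0.0315] rpy [-180.     0.   173.7] jaw 83.7 F [-0.3 -0.4 -0.1] grip 0.0314 q [ 0.39  0.74 -0.08  1.81  0.1   0.59  1.71]
turn deg(yaw) -0.0 -> rz total 0.0  shift total (units of .025, after turn) [ 0.03 -0.08  0.1 ]
```

```bash
python3 -m handwheel '[[0.03,-0.08,0.05,0,0,0],[0,0,0.02,0,0,0],[0,0,0,0,0,0]]';python3 plan.py 0.5387 -0.2523 0.0291 83.7
```

```text
clock: 27.25
position: [0.5384, -0.2523, 0.0295]
tool_rot: [-3.142, 0.0, 3.032]
force: [0.9, -0.5, -1.3]
grip_width: 0.0316
t 27.25 p [ 0.5384 -0.2523  0.0295] rpy [-180.     0.   173.7] jaw 83.7 F [ 0.9 -0.5 -1.3] grip 0.0316 q [ 0.4   0.75 -0.08  1.81  0.1   0.59  1.71]
turn deg(yaw) -0.0 -> rz total 0.0  shift total (units of .025, after turn) [-0.01  0.    0.01]
```

```bash
python3 -m handwheel '[[0,0,0.03,0,0,0],[0,0,0,0,0,0]]';python3 plan.py 0.5387 -0.2523 0.0291 83.7;  python3 - <<'E'
from workcell import bot
import cv2,numpy as np
for n,(a,b,w,h) in (("side",(155,180,210,180)),):
    f=bot.grab_frame(n)
    cv2.imwrite(f"pics/{n}10.png",cv2.resize(f["pixels"][b:b+h,a:a+w],None,fx=3.3,fy=3.3,interpolation=cv2.INTER_CUBIC))
E
```

```text
clock: 27.5
position: [0.5384, -0.2522, 0.0291]
tool_rot: [-3.141, 0.0, 3.032]
force: [-2.8, 1.0, 9.5]
grip_width: 0.0316
t 27.5 p [ 0.5384 -0.2522  0.0291] rpy [-180.     0.   173.7] jaw 83.7 F [-2.8  1.   9.5] grip 0.0316 q [ 0.4   0.75 -0.08  1.81  0.1   0.59  1.71]
turn deg(yaw) -0.0 -> rz total 0.0  shift total (units of .025, after turn) [-0.01 -0.    0.  ]
```

View pics/side10.png

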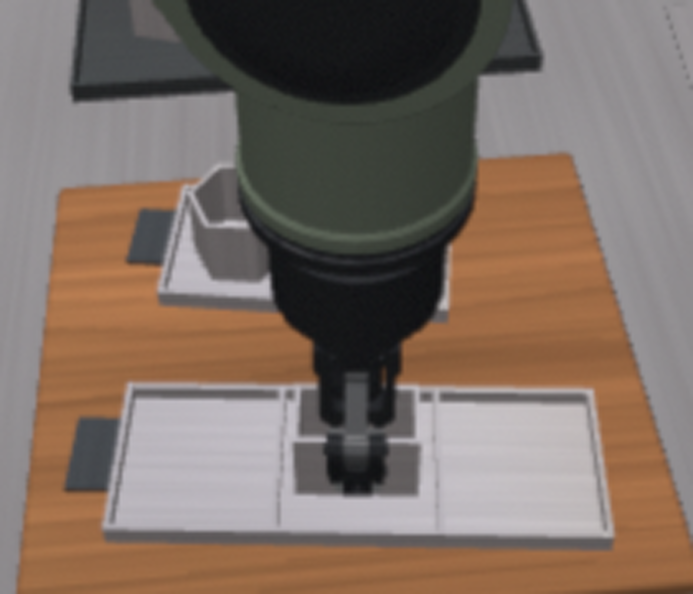

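The oblong (357,440) is in the middle bay and touching the floor with 9 N. I release and go to the large square.

```bash
python3 -m handwheel '[[0,0,0,0,0,0],[0,0,0,0,0,0],[0,0,0,0,0,0],[0,0,0,0,0,0]]' -0.3; python3 -m handwheel '[[0,0,-0.4,0,0,0],[0,0,-1,0,0,0],[0,0,-1,0,0,0],[0,0,-1,0,0,0.0257],[0,0,-0.4,0,0,0.0257],[0,0,0,0,0,0.0257]]'; python3 plan.py 0.5292 0.1246 0.125 56.1
```

```text
clock: 28.05
position: [0.5383, -0.2522, 0.0285]
tool_rot: [3.142, -0.0, 3.032]
force: [-0.9, -0.7, 1.0]
grip_width: 0.0554
clock: 28.8
position: [0.5388, -0.2524, 0.1253]
tool_rot: [3.141, 0.002, 2.542]
force: [-1.0, 0.2, -0.0]
grip_width: 0.0555
t 28.8 p [ 0.5388 -0.2524  0.1253] rpy [1.800e+02 1.000e-01 1.456e+02] jaw 55.6 F [-1.   0.2 -0. ] grip 0.0555 q [ 0.31  0.6   0.04  1.78 -0.03  0.76  1.34]
turn deg(yaw) 0.5 -> rz total -0.0013  shift total (units of .025, after turn) [8.73e+00 1.23e+01 1.00e-02]
```

```bash
python3 -m handwheel '[[0.67,0.94,0,0,0,0],[0.67,0.94,0,0,0,0],[0.67,0.94,0,0,0,0],[0.67,0.94,0,0,0,0],[0.67,0.94,0,0,0,0],[0.67,0.94,0,0,0,0],[0.67,0.94,0,0,0,0],[0.67,0.94,0,0,0,0]]' -1; python3 -m handwheel '[[0.67,0.94,0,0,0,0],[0.67,0.94,0,0,0,0],[0.67,0.94,0,0,0,0],[0.67,0.94,0,0,0,0],[0.67,0.94,0,0,0,0],[0,0,0,0,0,0]]';python3 plan.py 0.5292 0.1246 0.0105 56.1; python3 - <<'E'
from workcell import bot
import cv2,numpy as np
for n,(a,b,w,h) in (("side",(155,180,210,180)),):
    f=bot.grab_frame(n)
    cv2.imwrite(f"pics/{n}11.png",cv2.resize(f["pixels"][b:b+h,a:a+w],None,fx=3.3,fy=3.3,interpolation=cv2.INTER_CUBIC))
E
```

```text
clock: 29.8
position: [0.5326, -0.0204, 0.1243]
tool_rot: [3.141, 0.0, 2.547]
force: [0.5, 0.5, 0.2]
grip_width: 0.0852
clock: 30.55
position: [0.5287, 0.1253, 0.1241]
tool_rot: [3.14, -0.0, 2.551]
force: [0.0, -0.2, 0.4]
grip_width: 0.0855
t 30.55 p [0.5287 0.1253 0.1241] rpy [179.9  -0.  146.1] jaw 56.1 F [ 0.  -0.2  0.4] grip 0.0855 q [-0.37  0.54  0.04  1.91 -0.03  0.69  0.67]
turn deg(yaw) -0.0 -> rz total 0.0001  shift total (units of .025, after turn) [-0.03 -0.01  4.54]
```

View pics/side11.png

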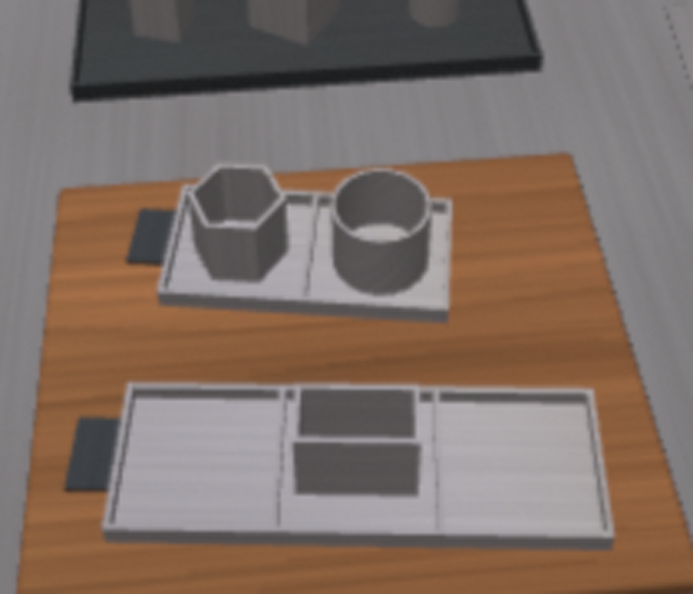

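The oblong (357,440) stands in the middle bay and the other two are unchanged. Now down onto the large square.

```bash
python3 -m handwheel '[[-0.02,0,0.6,0,0,0],[0,0,0.9,0,0,0],[0,0,0.9,0,0,0],[0,0,0.9,0,0,0],[0,0,0.9,0,0,0],[0,0,0.3,0,0,0],[0,0,0,0,0,0]]'; python3 plan.py 0.5292 0.1246 0.0105 56.1;  python3 - <<'E'
from workcell import bot
import cv2,numpy as np
for n,(a,b,w,h) in (("side",(160,60,170,150)),):
    f=bot.grab_frame(n)
    cv2.imwrite(f"pics/{n}12.png",cv2.resize(f["pixels"][b:b+h,a:a+w],None,fx=4 if n=="top" else 3.5,fy=4 if n=="top" else 3.5,interpolation=cv2.INTER_CUBIC))
E
```

```text
clock: 31.48
position: [0.5291, 0.1219, 0.0107]
tool_rot: [-3.141, -0.0, 2.547]
force: [-0.7, -0.5, -0.3]
grip_width: 0.0851
t 31.48 p [0.5291 0.1219 0.0107] rpy [-180.    -0.   145.9] jaw 55.9 F [-0.7 -0.5 -0.3] grip 0.0851 q [-0.35  0.73  0.02  1.95 -0.03  0.46  0.67]
turn deg(yaw) 0.2 -> rz total -0.0005  shift total (units of .025, after turn) [0.06 0.09 0.01]
```

View pics/side12.png

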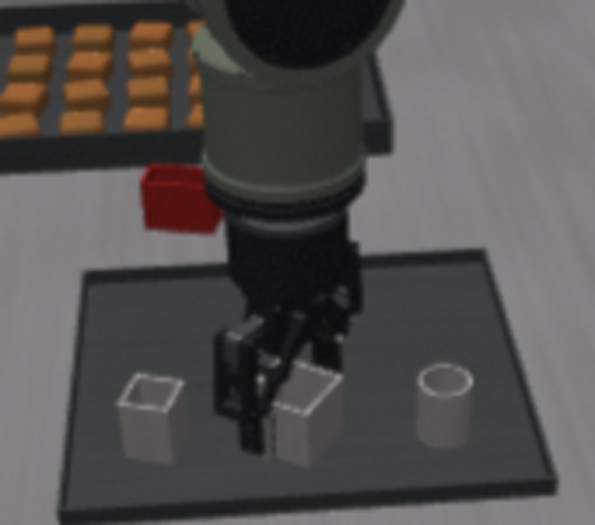

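The fingers straddle the large square diagonally (near finger 245,420, far finger 345,310), and the small square (152,415) is clear.

```bash
python3 -m handwheel '[[0.06,0.08,0,0,0,0],[0,0,0,0,0,0],[0,0,0,0,0,0],[0,0,0,0,0,0],[0,0,0,0,0,0],[0,0,0,0,0,0]]' 1 40; python3 plan.py; python3 -m handwheel '[[0,0,-0.3,0,0,0],[0,0,-0.9,0,0,0],[0,0,-1,0,0,0],[0,0,-1,0,0,0],[0,0,-1,0,0,0],[0,0,-0.4,0,0,-0.0255],[0,0,0,0,0,-0.0255],[0,0,0,0,0,-0.0255]]';   python3 plan.py 0.6172 -0.2609 0.125 83.7;  python3 - <<'E'
from workcell import bot
import cv2,numpy as np
for n,(a,b,w,h) in (("side",(160,60,170,150)),):
    f=bot.grab_frame(n)
    cv2.imwrite(f"pics/{n}13.png",cv2.resize(f["pixels"][b:b+h,a:a+w],None,fx=4 if n=="top" else 3.5,fy=4 if n=="top" else 3.5,interpolation=cv2.INTER_CUBIC))
E
```

```text
clock: 32.28
position: [0.5295, 0.1254, 0.0117]
tool_rot: [3.141, 0.0, 2.548]
force: [-1.1, 0.6, 7.6]
grip_width: 0.0478
t 32.27 p [0.5295 0.1254 0.0117] rpy [180.   0. 146.] jaw 56.0 F [-1.1  0.6  7.6] grip 0.0478 q [-0.36  0.73  0.02  1.95 -0.03  0.46  0.67]
clock: 33.28
position: [0.5292, 0.125, 0.1268]
tool_rot: [-3.142, 0.001, 3.033]
force: [-0.1, 0.4, -1.9]
grip_width: 0.0476
t 33.27 p [0.5292 0.125  0.1268] rpy [-180.     0.   173.8] jaw 83.8 F [-0.1  0.4 -1.9] grip 0.0476 q [-0.27  0.53 -0.09  1.9   0.07  0.71  1.05]
turn deg(yaw) -0.1 -> rz total 0.0003  shift total (units of .025, after turn) [ -5.19 -14.96   0.07]
```

View pics/side13.png

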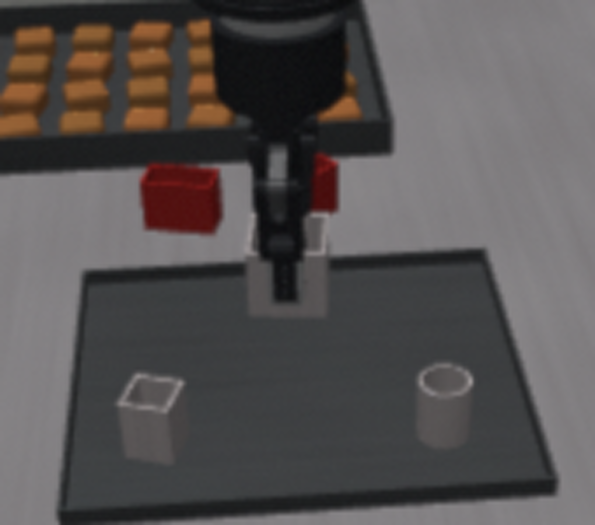

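The large square (288,270) is held upright and square to the jaws. I carry it to the far bay.

```bash
python3 -m handwheel '[[-0.345,-0.98,0,0,0,0],[-0.345,-0.98,0,0,0,0],[-0.345,-0.98,0,0,0,0],[-0.345,-0.98,0,0,0,0],[-0.345,-0.98,0,0,0,0],[-0.345,-0.98,0,0,0,0],[-0.345,-0.98,0,0,0,0],[-0.345,-0.98,0,0,0,0]]'; python3 -m handwheel '[[-0.345,-0.98,0,0,0,0],[-0.345,-0.98,0,0,0,0],[-0.345,-0.98,0,0,0,0],[-0.345,-0.98,0,0,0,0],[-0.345,-0.98,0,0,0,0],[-0.345,-0.98,0,0,0,0],[-0.345,-0.98,0,0,0,0],[0,0,0,0,0,0]]'; python3 plan.py 0.6172 -0.2609 0.0285 83.7
```

```text
clock: 34.33
position: [0.5756, -0.0784, 0.1264]
tool_rot: [-3.141, 0.0, 3.025]
force: [-0.2, -0.2, -0.1]
grip_width: 0.0474
clock: 35.33
position: [0.6157, -0.257, 0.1261]
tool_rot: [-3.141, -0.0, 3.023]
force: [-1.0, 0.2, -0.0]
grip_width: 0.0473
t 35.33 p [ 0.6157 -0.257   0.1261] rpy [-179.9   -0.   173.2] jaw 83.2 F [-1.   0.2 -0. ] grip 0.0473 q [ 0.36  0.7  -0.08  1.56  0.07  0.88  1.71]
turn deg(yaw) 0.5 -> rz total -0.0014  shift total (units of .025, after turn) [-0.08 -0.15  3.91]
```

```bash
python3 -m handwheel '[[-0.06,-0.15,0.4,0,0,0],[0,0,0.9,0,0,0],[0,0,0.9,0,0,0],[0,0,0.9,0,0,0],[0,0,0.7,0,0,0],[0,0,0.1,0,0,0],[0,0,0,0,0,0],[0,0,0,0,0,0]]';python3 plan.py 0.6172 -0.2609 0.0267 83.7
```

```text
clock: 36.33
position: [0.6177, -0.2588, 0.0294]
tool_rot: [-3.141, 0.001, 3.028]
force: [1.1, 0.3, -0.7]
grip_width: 0.0473
t 36.33 p [ 0.6177 -0.2588  0.0294] rpy [-1.800e+02  1.000e-01  1.735e+02] jaw 83.5 F [ 1.1  0.3 -0.7] grip 0.0473 q [ 0.36  0.83 -0.07  1.59  0.08  0.72  1.7 ]
turn deg(yaw) 0.2 -> rz total -0.0006  shift total (units of .025, after turn) [ 0.01 -0.09  0.11]
```

```bash
python3 -m handwheel '[[0,-0.09,0.06,0,0,0],[0,0,0.03,0,0,0],[0,0,0,0,0,0]]';python3 plan.py 0.6172 -0.2609 0.0267 83.7
```

```text
clock: 36.7
position: [0.617, -0.2614, 0.0268]
tool_rot: [-3.141, 0.0, 3.028]
force: [-1.8, -1.7, 4.9]
grip_width: 0.0476
t 36.7 p [ 0.617  -0.2614  0.0268] rpy [-180.     0.   173.5] jaw 83.5 F [-1.8 -1.7  4.9] grip 0.0476 q [ 0.36  0.84 -0.07  1.59  0.08  0.71  1.7 ]
turn deg(yaw) 0.2 -> rz total -0.0006  shift total (units of .025, after turn) [-0.01  0.02  0.  ]
```

Contact is about 5 N at the expected height. I release and go to the small round.

```bash
python3 -m handwheel '[[0,0,0,0,0,0],[0,0,0,0,0,0],[0,0,0,0,0,0]]' -0.6; python3 -m handwheel '[[0,0,-0.4,0,0,0],[0,0,-1,0,0,0],[0,0,-1,0,0,0],[0,0,-1,0,0,0],[0,0,-0.5,0,0,0]]'; python3 plan.py 0.6298 0.1202 0.125 83.5
```

```text
clock: 37.08
position: [0.6169, -0.2608, 0.0262]
tool_rot: [3.142, -0.0, 3.028]
force: [-0.3, 0.6, -0.5]
grip_width: 0.0685
clock: 37.7
position: [0.6175, -0.2611, 0.1257]
tool_rot: [-3.141, 0.002, 3.028]
force: [-0.9, 0.6, 0.0]
grip_width: 0.0681
t 37.7 p [ 0.6175 -0.2611  0.1257] rpy [-1.800e+02  1.000e-01  1.735e+02] jaw 83.5 F [-0.9  0.6  0. ] grip 0.0681 q [ 0.36  0.71 -0.08  1.56  0.07  0.88  1.71]
turn deg(yaw) 0.0 -> rz total -0.0  shift total (units of .025, after turn) [ 1.24 15.21  0.03]
```

```bash
python3 -m handwheel '[[0.08,0.98,0,0,0,0],[0.08,0.98,0,0,0,0],[0.08,0.98,0,0,0,0],[0.08,0.98,0,0,0,0],[0.08,0.98,0,0,0,0],[0.08,0.98,0,0,0,0],[0.08,0.98,0,0,0,0],[0.08,0.98,0,0,0,0]]' -0.6; python3 -m handwheel '[[0.08,0.98,0,0,0,0],[0.08,0.98,0,0,0,0],[0.08,0.98,0,0,0,0],[0.08,0.98,0,0,0,0],[0.08,0.98,0,0,0,0],[0.08,0.98,0,0,0,0],[0.08,0.98,0,0,0,0],[0,0,0,0,0,0]]';python3 plan.py 0.6298 0.1202 0.0135 83.5; python3 - <<'E'
from workcell import bot
import cv2,numpy as np
for n,(a,b,w,h) in (("side",(155,150,210,210)),):
    f=bot.grab_frame(n)
    cv2.imwrite(f"pics/{n}14.png",cv2.resize(f["pixels"][b:b+h,a:a+w],None,fx=2.8,fy=2.8,interpolation=cv2.INTER_CUBIC))
E
```

```text
clock: 38.7
position: [0.6226, -0.0617, 0.1231]
tool_rot: [3.141, -0.001, 3.03]
force: [0.6, 0.0, 0.1]
grip_width: 0.0681
clock: 39.7
position: [0.6276, 0.1116, 0.1231]
tool_rot: [3.141, -0.001, 3.032]
force: [-0.5, -0.4, 0.6]
grip_width: 0.0681
t 39.7 p [0.6276 0.1116 0.1231] rpy [ 1.799e+02 -1.000e-01  1.737e+02] jaw 83.7 F [-0.5 -0.4  0.6] grip 0.0681 q [-0.22  0.66 -0.08  1.65  0.07  0.83  1.14]
turn deg(yaw) -0.2 -> rz total 0.0007  shift total (units of .025, after turn) [-0.05  0.35  4.38]
```

View pics/side14.png

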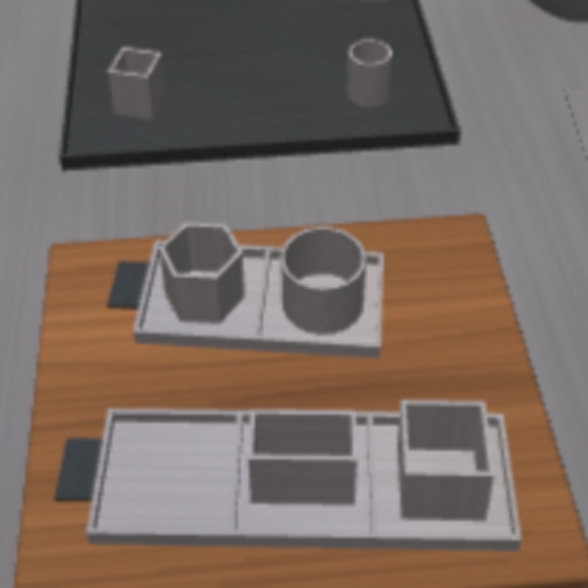

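The large square (445,460) stands in the far bay and everything placed so far is upright. Now down on the small round.

```bash
python3 -m handwheel '[[-0.05,0.3,0,0,0,0],[0,0,0.75,0,0,0],[0,0,0.9,0,0,0],[0,0,0.9,0,0,0],[0,0,0.9,0,0,0],[0,0,0.7,0,0,0],[0,0,0.2,0,0,0],[0,0,0,0,0,0]]'; python3 plan.py 0.6298 0.1202 0.0135 83.5;  python3 - <<'E'
from workcell import bot
import cv2,numpy as np
for n,(a,b,w,h) in (("side",(160,60,170,150)),):
    f=bot.grab_frame(n)
    cv2.imwrite(f"pics/{n}15.png",cv2.resize(f["pixels"][b:b+h,a:a+w],None,fx=4 if n=="top" else 3.5,fy=4 if n=="top" else 3.5,interpolation=cv2.INTER_CUBIC))
E
```

```text
clock: 40.75
position: [0.6308, 0.1149, 0.015]
tool_rot: [-3.141, -0.0, 3.028]
force: [-0.5, 0.0, 0.8]
grip_width: 0.0683
t 40.75 p [0.6308 0.1149 0.015 ] rpy [-180.    -0.   173.5] jaw 83.5 F [-0.5  0.   0.8] grip 0.0683 q [-0.23  0.82 -0.07  1.68  0.08  0.64  1.12]
turn deg(yaw) 0.0 -> rz total -0.0  shift total (units of .025, after turn) [0.06 0.2  0.06]
```

View pics/side15.png

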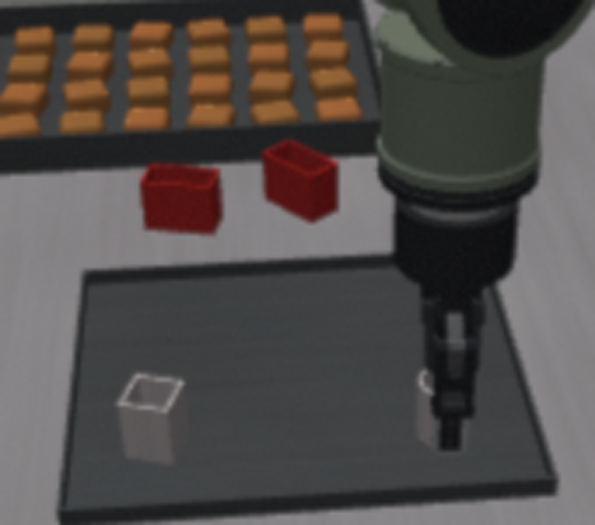

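```bash
python3 -m handwheel '[[0.05,0.18,0.05,0,0,0],[0,0,0,0,0,0]]'; python3 plan.py 0.6298 0.1202 0.0135 83.5; python3 -m handwheel '[[0,0,0,0,0,0],[0,0,0,0,0,0],[0,0,0,0,0,0],[0,0,0,0,0,0],[0,0,0,0,0,0]]' 1 40; python3 plan.py; python3 -m handwheel '[[0,0,-0.3,0,0,0],[0,0,-0.9,0,0,0],[0,0,-1,0,0,0],[0,0,-1,0,0,0],[0,0,-1,0,0,0],[0,0,-0.2,0,0,0]]';   python3 plan.py 0.4601 -0.2436 0.12 83.5;  python3 - <<'E'
from workcell import bot
import cv2,numpy as np
for n,(a,b,w,h) in (("side",(160,60,170,150)),):
    f=bot.grab_frame(n)
    cv2.imwrite(f"pics/{n}16.png",cv2.resize(f["pixels"][b:b+h,a:a+w],None,fx=4 if n=="top" else 3.5,fy=4 if n=="top" else 3.5,interpolation=cv2.INTER_CUBIC))
E
```

```text
clock: 41.05
position: [0.6302, 0.1204, 0.0142]
tool_rot: [3.141, 0.001, 3.029]
force: [0.6, 0.2, -0.5]
grip_width: 0.0682
t 41.05 p [0.6302 0.1204 0.0142] rpy [180.    0.  173.5] jaw 83.5 F [ 0.6  0.2 -0.5] grip 0.0682 q [-0.24  0.82 -0.07  1.68  0.08  0.64  1.11]
turn deg(yaw) -0.0 -> rz total 0.0001  shift total (units of .025, after turn) [ 0.02 -0.01  0.03]
clock: 41.68
position: [0.6303, 0.1196, 0.0141]
tool_rot: [3.142, 0.0, 3.028]
force: [-1.5, -0.9, 5.5]
grip_width: 0.0345
t 41.67 p [0.6303 0.1196 0.0141] rpy [180.    0.  173.5] jaw 83.5 F [-1.5 -0.9  5.5] grip 0.0345 q [-0.24  0.82 -0.07  1.68  0.08  0.64  1.11]
clock: 42.42
position: [0.6308, 0.1197, 0.1256]
tool_rot: [3.141, 0.002, 3.028]
force: [-0.3, 0.2, -0.2]
grip_width: 0.0343
t 42.42 p [0.6308 0.1197 0.1256] rpy [1.799e+02 1.000e-01 1.735e+02] jaw 83.5 F [-0.3  0.2 -0.2] grip 0.0343 q [-0.23  0.67 -0.08  1.64  0.06  0.84  1.12]
turn deg(yaw) 0.0 -> rz total -0.0  shift total (units of .025, after turn) [  5.14 -15.21   0.23]
```

View pics/side16.png

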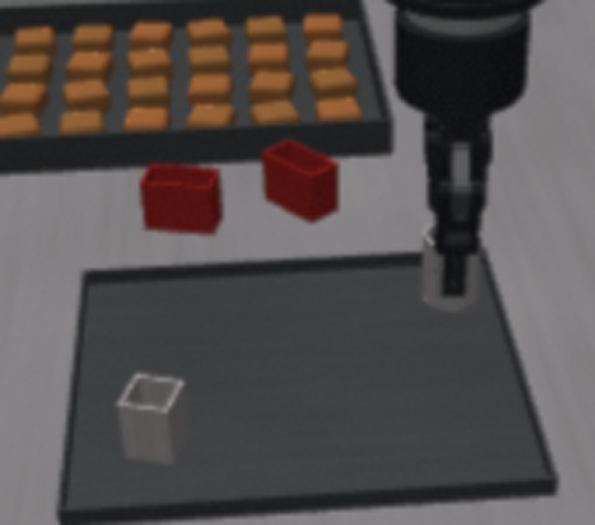

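The small round (450,275) is held upright, slightly off pad centre (34.4 mm read for 36 mm), and the small square (152,415) is untouched. I carry it to the tab bay and check there.

```bash
python3 -m handwheel '[[0.16,-0.5,0,0,0,0],[0.32,-0.96,0,0,0,0],[0.32,-0.96,0,0,0,0],[0.32,-0.96,0,0,0,0],[0.32,-0.96,0,0,0,0],[0.32,-0.96,0,0,0,0],[0.32,-0.96,0,0,0,0],[0.32,-0.96,0,0,0,0]]'; python3 -m handwheel '[[0.33,-0.96,0,0,0,0],[0.33,-0.96,0,0,0,0],[0.33,-0.96,0,0,0,0],[0.33,-0.96,0,0,0,0],[0.33,-0.96,0,0,0,0],[0.33,-0.96,0,0,0,0],[0.33,-0.96,0,0,0,0],[0.33,-0.96,0,0,0,0]]'; python3 -m handwheel '[[0.1,-0.4,0,0,0,0],[0,0,0,0,0,0]]'; python3 plan.py 0.4601 -0.2436 0.032 83.5; python3 - <<'E'
from workcell import bot
import cv2,numpy as np
for n,(a,b,w,h) in (("side",(125,150,240,210)),):
    f=bot.grab_frame(n)
    cv2.imwrite(f"pics/{n}17.png",cv2.resize(f["pixels"][b:b+h,a:a+w],None,fx=2.8,fy=2.8,interpolation=cv2.INTER_CUBIC))
E
```

```text
clock: 43.48
position: [0.549, -0.0546, 0.1237]
tool_rot: [-3.141, -0.0, 3.028]
force: [0.6, -1.2, -0.7]
grip_width: 0.0343
clock: 44.48
position: [0.4614, -0.2376, 0.1237]
tool_rot: [-3.141, -0.0, 3.028]
force: [0.3, -0.3, -1.0]
grip_width: 0.0345
clock: 44.72
position: [0.4588, -0.2463, 0.1238]
tool_rot: [3.142, 0.0, 3.027]
force: [-0.3, 1.3, -0.9]
grip_width: 0.0345
t 44.73 p [ 0.4588 -0.2463  0.1238] rpy [180.    0.  173.4] jaw 83.4 F [-0.3  1.3 -0.9] grip 0.0345 q [ 0.44  0.51 -0.09  1.97  0.07  0.67  1.77]
turn deg(yaw) 0.1 -> rz total -0.0002  shift total (units of .025, after turn) [-0.04  0.11  3.67]
```

View pics/side17.png

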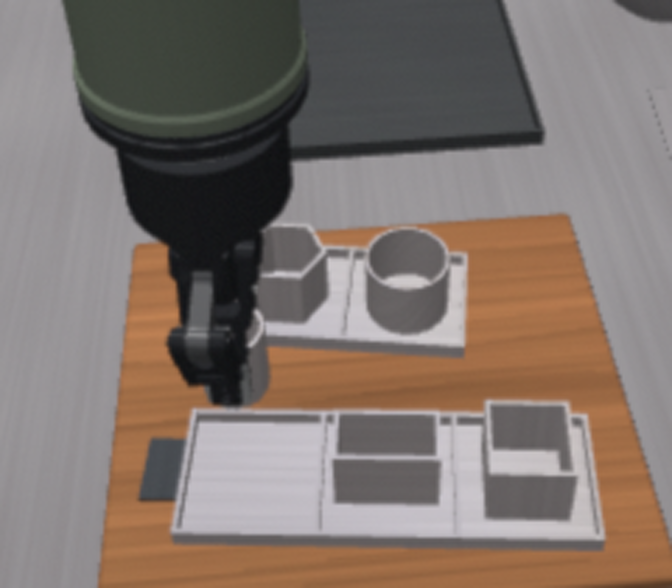

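```bash
python3 -m handwheel '[[-0.04,0.1,0,0,0,0],[0,0,0.6,0,0,0],[0,0,0.9,0,0,0],[0,0,0.9,0,0,0],[0,0,0.7,0,0,0],[0,0,0.4,0,0,0],[0,0,0.1,0,0,0],[0,0,0,0,0,0]]';python3 plan.py 0.4601 -0.2436 0.0291 83.7
```

```text
clock: 45.78
position: [0.4606, -0.2436, 0.0341]
tool_rot: [-3.141, 0.0, 3.028]
force: [-0.5, -0.6, 0.4]
grip_width: 0.0343
t 45.77 p [ 0.4606 -0.2436  0.0341] rpy [-180.     0.   173.5] jaw 83.5 F [-0.5 -0.6  0.4] grip 0.0343 q [ 0.42  0.66 -0.07  2.    0.09  0.48  1.74]
turn deg(yaw) 0.2 -> rz total -0.0006  shift total (units of .025, after turn) [ 0.02 -0.    0.2 ]
```

```bash
python3 -m handwheel '[[0,0,0.05,0,0,0],[0,0,0,0,0,0]]';python3 plan.py 0.4601 -0.2436 0.0291 83.7
```

```text
clock: 46.02
position: [0.4605, -0.2436, 0.0329]
tool_rot: [-3.141, 0.001, 3.028]
force: [0.3, 0.2, -0.6]
grip_width: 0.0343
t 46.02 p [ 0.4605 -0.2436  0.0329] rpy [-180.     0.   173.5] jaw 83.5 F [ 0.3  0.2 -0.6] grip 0.0343 q [ 0.42  0.67 -0.07  2.    0.09  0.47  1.74]
turn deg(yaw) 0.2 -> rz total -0.0006  shift total (units of .025, after turn) [ 0.02 -0.    0.15]
```

```bash
python3 -m handwheel '[[0,0,0.06,0,0,0],[0,0,0.04,0,0,0],[0,0,0.02,0,0,0],[0,0,0,0,0,0]]';python3 plan.py 0.4601 -0.2436 0.0291 83.7
```

```text
clock: 46.52
position: [0.4603, -0.2435, 0.0295]
tool_rot: [3.142, -0.0, 3.028]
force: [0.5, -0.7, -1.1]
grip_width: 0.0341
t 46.52 p [ 0.4603 -0.2435  0.0295] rpy [180.   -0.  173.5] jaw 83.5 F [ 0.5 -0.7 -1.1] grip 0.0341 q [ 0.42  0.67 -0.07  2.    0.09  0.47  1.74]
turn deg(yaw) 0.2 -> rz total -0.0006  shift total (units of .025, after turn) [ 0.01 -0.01  0.02]
```

```bash
python3 -m handwheel '[[0,0,0.03,0,0,0],[0,0,0.02,0,0,0],[0,0,0,0,0,0]]';python3 plan.py 0.4601 -0.2436 0.0291 83.7; python3 - <<'E'
from workcell import bot
import cv2,numpy as np
for n,(a,b,w,h) in (("side",(125,190,240,170)),):
    f=bot.grab_frame(n)
    cv2.imwrite(f"pics/{n}18.png",cv2.resize(f["pixels"][b:b+h,a:a+w],None,fx=3.2,fy=3.2,interpolation=cv2.INTER_CUBIC))
E
```

```text
clock: 46.9
position: [0.4605, -0.2436, 0.029]
tool_rot: [-3.141, 0.0, 3.028]
force: [-4.5, 2.1, 17.8]
grip_width: 0.0342
t 46.9 p [ 0.4605 -0.2436  0.029 ] rpy [-180.     0.   173.5] jaw 83.5 F [-4.5  2.1 17.8] grip 0.0342 q [ 0.42  0.67 -0.07  2.    0.09  0.47  1.74]
turn deg(yaw) 0.2 -> rz total -0.0006  shift total (units of .025, after turn) [ 0.02 -0.   -0.01]
```

View pics/side18.png

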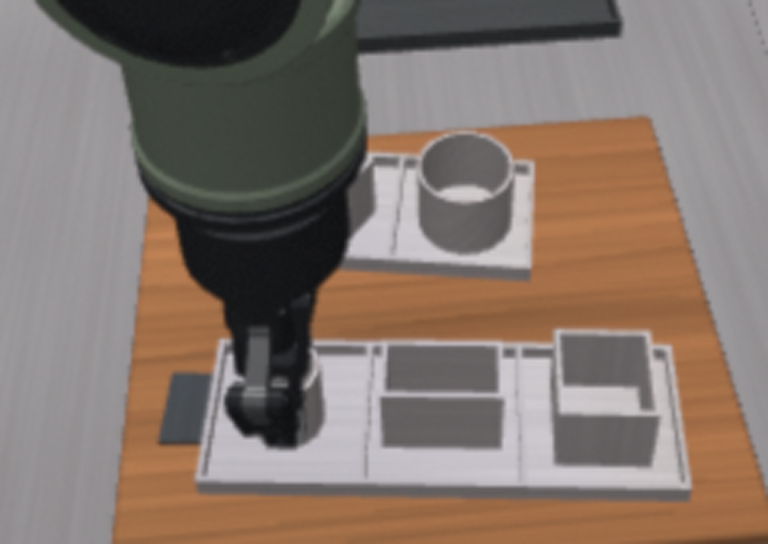

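Contact comes at the expected height, with the small round (300,400) in the tab bay. I ease off, release and withdraw.

```bash
python3 -m handwheel '[[0,0,-0.03,0,0,0],[0,0,0,0,0,0]]'; python3 -m handwheel '[[0,0,0,0,0,0],[0,0,0,0,0,0],[0,0,0,0,0,0],[0,0,0,0,0,0]]' -0.3; python3 -m handwheel '[[0,0,-0.4,0,0,0],[0,0,-1,0,0,0],[0,0,-1,0,0,0],[0,0,-1,0,0,0],[0,0,-1,0,0,0]]'; python3 plan.py 0.40 0.25 0.2
```

```text
clock: 47.2
position: [0.4604, -0.2435, 0.0291]
tool_rot: [-3.142, 0.0, 3.028]
force: [0.8, -0.4, 2.2]
grip_width: 0.0342
clock: 47.7
position: [0.4604, -0.2435, 0.029]
tool_rot: [3.142, -0.0, 3.028]
force: [-0.1, 0.4, 0.7]
grip_width: 0.0556
clock: 48.32
position: [0.4604, -0.2435, 0.1406]
tool_rot: [-3.141, 0.001, 3.028]
force: [-0.6, 0.3, 0.6]
grip_width: 0.0555
t 48.33 p [ 0.4604 -0.2435  0.1406] rpy [-180.     0.   173.5] jaw 83.5 F [-0.6  0.3  0.6] grip 0.0555 q [ 0.44  0.48 -0.09  1.95  0.06  0.71  1.77]
turn deg(yaw) 0 -> rz total 0.0  shift total (units of .025, after turn) [ 4.64 19.34 -2.38]
```

```bash
python3 -m handwheel '[[0.15,0.9,-0.6,0,0,0],[0.15,0.98,-0.6,0,0,0],[0.15,0.98,-0.6,0,0,0],[0.15,0.98,-0.6,0,0,0],[0.15,0.98,0,0,0,0],[0.15,0.98,0,0,0,0],[0.15,0.98,0,0,0,0],[0.15,0.98,0,0,0,0]]'; python3 -m handwheel '[[0.15,0.98,0,0,0,0],[0.15,0.98,0,0,0,0],[0.15,0.98,0,0,0,0],[0.15,0.98,0,0,0,0],[0.15,0.98,0,0,0,0],[0.15,0.98,0,0,0,0],[0.15,0.98,0,0,0,0],[0.15,0.98,0,0,0,0]]'; python3 - <<'E'
from workcell import bot
import cv2,numpy as np,pickle
from h import *
fs={}
for n in ("side","top"):
    f=bot.grab_frame(n); fs[n]=f
    cv2.imwrite(f"pics/{n}_end.png",f["pixels"])
pickle.dump(fs,open("fend.pkl","wb"))
guess={"small_round":(.4601,-.2436,0),"oblong":(.5387,-.2523,-.11),"large_square":(.6172,-.2609,-.11),"hexagon":(.4849,-.1059,-.17),"large_round":(.5628,-.1196,0),"small_square":(.4356,.126,1.25)}
Q={}
for t,g in guess.items():
    z=.048 if t=="small_square" else .063
    for nm,F in (("top",[fs["top"]]),("side",[fs["side"]])):
        x,c=fitrim(t,F,g,z,14); print(t,nm,np.round(x[:2],4),round(np.degrees(x[2]),1),round(float(c),1),"d",np.round((x[:2]-g[:2])*1e3,1))
        if nm=="side": Q[t]=x
overlay(fs["side"],Q,(125,190,240,170),3.2,"pics/end_side.png",lambda t:(.018,.063) if t!="small_square" else (.003,.048))
print(bot.observe()["position"],bot.observe()["clock"])
E
```

```text
clock: 49.32
position: [0.4524, -0.0466, 0.1998]
tool_rot: [-3.142, 0.001, 3.028]
force: [-0.1, -0.6, 0.4]
grip_width: 0.0554
clock: 50.32
position: [0.4448, 0.1515, 0.1997]
tool_rot: [3.142, 0.001, 3.028]
force: [-0.1, 0.0, 0.0]
grip_width: 0.0555
small_round top [ 0.4607 -0.2459] 5.2 -15.7 d [ 0.6 -2.3]
small_round side [ 0.4591 -0.2439] -5.5 -23.9 d [-1.  -0.3]
oblong top [ 0.5398 -0.2542] -4.5 -22.6 d [ 1.1 -1.9]
oblong side [ 0.5373 -0.2531] -5.5 -30.7 d [-1.4 -0.8]
large_square top [ 0.6192 -0.2625] -7.0 -20.2 d [ 2.  -1.6]
large_square side [ 0.6176 -0.2615] -5.5 -27.6 d [ 0.4 -0.6]
hexagon top [ 0.487  -0.1079] -14.3 -12.5 d [ 2.1 -2. ]
hexagon side [ 0.484  -0.1052] -9.4 -25.6 d [-0.9  0.7]
large_round top [ 0.5666 -0.1216] 1.1 -12.2 d [ 3.8 -2. ]
large_round side [ 0.5633 -0.1189] 4.2 -18.0 d [0.5 0.7]
small_square top [0.4396 0.1318] 84.5 -0.4 d [4.  5.8]
small_square side [0.4354 0.1243] 71.1 -27.8 d [-0.2 -1.7]
[0.44464925 0.15311853 0.19969793] 50.425
```

View pics/end_side.png

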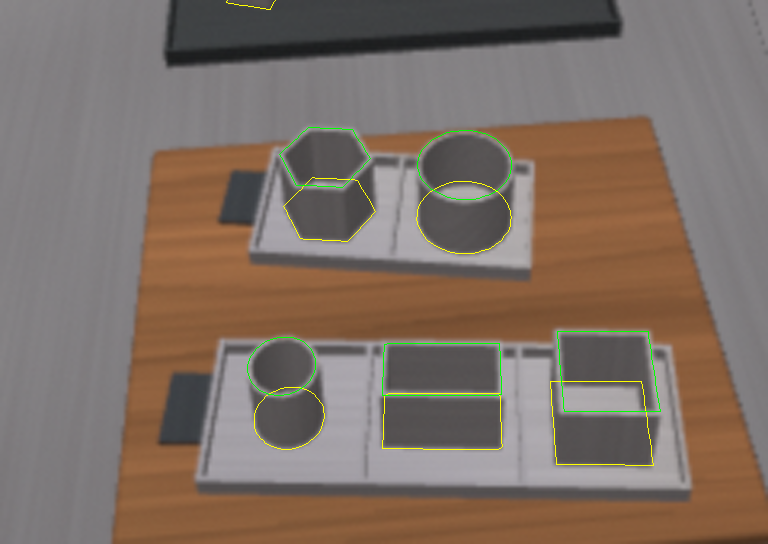

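View pics/top_end.png

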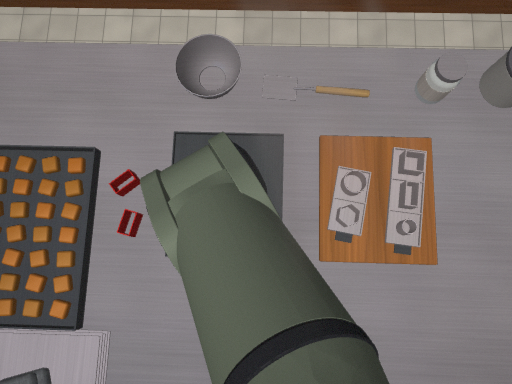

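View pics/side_end.png

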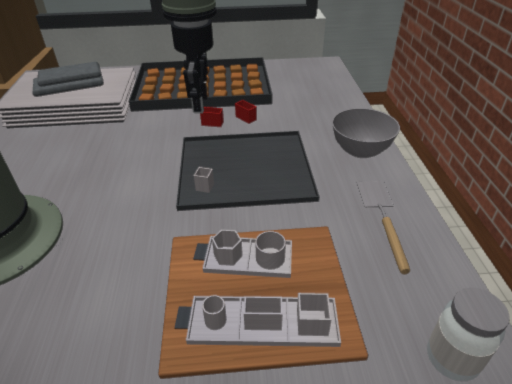

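Both rim outlines and bases match moulds standing flat on the bay floors. Long tray: small round (213,312), oblong (263,313), large square (313,314). Short tray: hexagon (227,247), large round (270,250). The small square (203,180) is where it was, and the arm touches nothing.

```bash
python3 - <<'E'
from workcell import bot
print(bot.job_done(), bot.observe()["clock"])
E
```

```text
the job is handed in; nothing more can be done
the job is handed in; nothing more can be done
```

The job is handed in at about 50 s of the 120 s allowed, with all five moulds in their bays. The long tray holds, from the tab, small round, oblong and large square. The short tray holds the hexagon next to the tab and the large round in the other bay.

**Placing:** in the last side view, every placed mould fits its bay-centre pose to within about 1.5 mm. Each base outline lies on the bay floor, upright and clear of the walls.

**Left alone:** the small square is on its original pose to within 0.3 mm in the side view. The red look-alikes were not touched, and the arm was clear at hand-in.

**Disagreements and weak points:**
- The top view puts the placed moulds about 2–4 mm from the side view, roughly the offset seen at the start and within the bay margins.
- The arm hid the pan from the top camera at the end, so that camera could not confirm the small square.
- The small round's grip read 34.4 mm for a 36 mm mould; it was seated and upright all the same.
- The large round met its bay floor with about 25 N, more firmly than meant, and I eased it off before release.

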